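# Unload the slide drying rack

### The arm

A 6-joint arm with a two-finger parallel gripper is mounted at the origin on the work surface. World frame = base frame: x ahead of the robot, y to its left, z up, the work surface at z = 0. Lengths are in m, angles in rad, forces in N, time in s.
With the tool pointing down it reaches from about 0.3 to 0.775 m from the base axis. Payload 14.6 kg.
Tool frame: the origin (TCP) lies between the finger pads; the fingertips stand 8 mm ahead of it and the grasp point (between the pads) lies 11 mm behind it (ctrl.tip_reach is the distance from the TCP to the fingertips, in m); y points along the fingers, z is the direction in which the jaws open and shut, and the axes are right-handed (so a half turn about y gives the same grasp; the last joint's range is limited). The gripper opens to 94 mm and grips with 3 to 60 N. Pads are 16 mm wide; open, the fingers measure 119 mm over their backs; the gripper's body (75 mm by 177 mm) begins 78 mm behind the grasp point.
Start: joints at [1.085, 0.3, 1.521, -0, 1.321, -0.067], TCP at [0.224, 0.502, 0.213] pointing down, gripper open.
Joint ranges: [-3.03, 3.03], [-0.79, 2.21], [0.23, 2.52], [-1.04, 4.18], [0, 3.07], [-2.55, 2.55]. Speed limits (rad/s): [2.22, 2.22, 2.57, 3.14, 3.14, 3.14].

### API

Orientations are given as [roll, pitch, yaw] about the fixed x, y, z axes, in that order (R = Rz(yaw) Ry(pitch) Rx(roll)).
In Python, from station import ctrl gives the robot as it stands.
- The arm moves only by the tool play_rows, never from a script. Its arguments are lists of equal length, an entry for each row: "twist": the turn, a rotation vector about the world's x, y, z as a fraction of full scale, a list of three; "travel": the shift along the world's x, y, z as a fraction of full scale, a list of three; "grip": the gripper's target within -1 to 1 (shut at 1, half-way at 0, fully open at -1). A call has 1 to 12 rows; each row shifts and turns the commanded pose from where the row before left it; what a row does not reach is not made up. Full scale, the value 1, is 5 cm for a shift and 90 degrees for a turn. A row lasts 1/10 s, in which the tool goes at most 50 mm and 8.59 degrees, less where a joint would pass 70% of its speed; a pose out of reach is approached as far as the arm can. A call with a number of a shift or a turn outside -1 to 1 is refused whole. A call with a gripper value outside its range is refused whole. The fingers move at their own pace and stop on an object; "force" is the grip in N (left out, the last holds). Time passes only in rows, so rows that do not move let the fingers close. It gives the time, the measured TCP pose, the force and the opening at its end, in the units of the state.
- ctrl.get_obs(): the state, without advancing time (a new reading comes with each control period).
- ctrl.camera(name): name is "scene" or "top"; returns a dict with "img" (384x512x3 uint8, red, green, blue), "vfov" (degrees; the focal length in pixels is half the picture's height over the tangent of half this angle, whatever the lens; pixels are square), "cx", "cy" (the principal point, pixels), "k1" (the pictures are not rectified: a ray, as slopes to the right and down, at radius r is drawn at 1 + k1 r^2 times it, then the intrinsics apply), "rvec" (rotation vector, rad) and "tvec" (3), from world to camera coordinates, as OpenCV has them. Camera axes: x right, y down, z forward; pixel columns grow to the right and rows downward; lengths in m; the calibration is good to about 2 mm. A picture is of the moment at which its call begins. There is no depth.
- ctrl.hand_in(): hands the job in, once; it reports no verdict.
Trained networks look in a picture, given as the dict that the camera call returned (one of the last four; its "shot" number tells which), for a name from the list of things; names that differ only in an ending like _2 or _b are one class to them, and where a whole thing is asked for, a point or a joint stands for the part that bears it (a point fixed in the world has none). Each returns a list of dicts, best first, with "confidence" (0 to 1); they miss things now and then, are a little off and sometimes report something else, mostly with a low value. They report only what shows in the picture. A call takes as long as a camera call. They do not tell look-alikes from the thing itself.
- ctrl.boxes_of(name, picture): "point" ([column, row] in pixels, amid what is visible of it).
- ctrl.trace(name, picture): "pixels" (384x512 bool, what is visible of it) and "point" ([column, row] in pixels, amid what is visible of it).
The state is a dict: "time_s": time; "qpos": joint angles; "joint_vel": joint speeds; "tau": joint torques, N m; "ee_pos": TCP position; "eef_rot": TCP orientation; "force": force on the tool from outside, world axes, zero at the start; "moment": the same for the moment, N m; "grip_width": finger opening in m.
Only numpy, scipy, OpenCV 4.12 (cv2) and the standard library are available. Lean on these libraries where they do the work, as an engineer would, in place of code of your own. Each camera call takes 0.05 s, during which the arm holds its last target.

### The job

The slides are dry: pull the drying rack's lock knob fully out, then take off every slide carrier (each has its toe caught under the rack's front lip, so lift it slightly and tilt it back, top towards the lip side, until the toe is free) and stand each one upright in its own compartment of the white transport tray, right down on the compartment's floor. When all are in the tray, push the lock knob fully home. Do not drop, fling or lay over a carrier, and do not knock the other lab ware about.

Things in the scene. Friction and masses are not known exactly. Their poses are not given: they have to be found in the camera images.
- carrier0: Grey plastic slide carrier, 110 g: upright plate 12 mm thick (x), 44 wide (y), 82 tall, with a grip tab (28 wide, 12 thick) on top, up to 120 mm. At the foot a toe, 30 wide, 6 thick, sticks out to x = -24 mm. A glass slide is on its -x face. Origin: centre of the plate's underside, z up. Starts in one of the rack's places, axes parallel to the rack's, toe caught under the lip. Absent (None) in some runs.
- carrier1: Slide carrier, the same as carrier0. Absent (None) in some runs.
- carrier2: Slide carrier, the same as carrier0. Absent (None) in some runs.
- carrier3: Slide carrier, the same as carrier0. Absent (None) in some runs.
- rack: Drying rack, white with a steel back rail, fixed; 140 mm deep (x), 290 long (y). Origin: on the table; x points from the lip (robot's side) to the back, y along the rail, z up. Its floor is 12 mm above the table. Four carrier places at x = 0, y = -99, -33, 33, 99 mm. End posts of the rail at y = +-139 mm, 80 mm high.
- lip (a point): Middle of the lower free edge of the rack's retaining lip: a white strip 5 mm thick along y that runs from this edge (rack x = -16 mm) forward to the front wall (x = -60 mm). The edge's underside is 30 mm above the table, its top 35 mm, so that a caught carrier can rise 12 mm before its toe meets it.
- rail (a point): Lower front edge, mid-length, of the back rail: a bar along y behind the carriers, rack x = 8 to 16 mm, 70 to 80 mm above the table. Below it is open: a carrier raised 13 mm, tilted 30 degrees with its top to -x, and with its foot's origin 24 mm to +x of its place has its toe free of the lip with about 4 mm to spare at lip and rail, and draws out along its own length.
- lock_bar (a joint): Lock bar of the rack, sliding along the rack's -y: 0 = knob home (tabs 32 mm tall stand right behind the carriers' feet, which then cannot swing back), 0.022 m = knob fully out (tabs stand in the gaps between carriers). A spring detent holds it at either end: about 5 N takes it over, and near the end it snaps in.
- knob (a point): Centre of the lock bar's black round knob, at the rack's -y end: diameter 26 mm, 24 mm long, its axis along the rack's y, 50 mm above the table; its stem (8 mm) goes to the rack's side. It is pulled out along the rack's -y. The point moves with the knob; its axes are the rack's.
- tray: Loose white transport tray, 0.95 kg; base 120 (x) by 241 mm (y), 8 thick, with a row of four compartments along y, each 36 (x) by 51 mm (y) inside, walls 5 to 7 thick, tops 58 mm above the table. Origin: centre of the underside. Carriers go in with the plate parallel to the row, either way round; with x along the tray's x the carrier's origin is best 9 mm to +x of the compartment's centre.
- slot0 (a point): Centre of the floor of tray compartment 0 (8 mm above the table), at tray y = -87 mm; axes as the tray's.
- slot1 (a point): Centre of the floor of tray compartment 1 (8 mm above the table), at tray y = -29 mm; axes as the tray's.
- slot2 (a point): Centre of the floor of tray compartment 2 (8 mm above the table), at tray y = 29 mm; axes as the tray's.
- slot3 (a point): Centre of the floor of tray compartment 3 (8 mm above the table), at tray y = 87 mm; axes as the tray's.
- oil_bottle: Bystander: small amber bottle, 28 mm across, 70 mm tall. Origin: centre of the underside.
- stain_bottle: Bystander: amber bottle, 56 mm across, 130 mm tall, behind the rack. Origin: centre of the underside.
- beaker: Bystander: glass beaker, 60 mm across, 80 mm tall, behind the tray. Origin: centre of the underside.
- lens: Bystander: spare objective lens standing on end, 24 mm across, 42 mm tall. Origin: centre of the underside.
Things that resemble listed ones, but are neither listed nor needed, are in the scene too. What is shaped like the carrier0 but green is not meant. Leave any red look-alike of the carrier3 alone.

How it is judged:
By the outcome, as a careful person would: the job done as asked, in the order asked, and still so for the second after the job is handed in, with the robot touching nothing.
Of carrier0, carrier1, carrier2, carrier3 only 3 to 4 are there at a start; the rules pass over those that are not, and their reading is None.
At some moment in a run one of tray may be knocked a few centimetres aside while the robot is not near it.
It also fails if it takes over 210 s, if anything falls off the work surface, if the arm or the gripper's body presses on something with over 40 N, if the wrist force passes 120 N, or if a joint passes its speed limit or range.

## Working session

There is one attempt and no reset: what is moved stays moved. The work goes in short steps, Python scripts to look and compute and a tool call to move; the robot and the scene stay as the last step left them, time stands still between calls to the robot, and variables do not carry over. Pictures are saved under pics/ and viewed, and the job is handed in when it is done.

Besides the shell and the picture viewer there is one more tool, called as name(argument=value, ...) on one line, values as JSON. play_rows: Moves the arm, as the interface text tells. Its arguments: {"type":"object","properties":{"twist":{"type":"array"},"travel":{"type":"array"},"grip":{"type":"array"},"force":{"type":"number"}},"required":["twist","travel","grip"]}

```bash
ls; mkdir -p pics; python3 - <<'E'
from station import ctrl
import cv2
o=ctrl.get_obs(); print(o)
for n in("scene","top"):
    p=ctrl.camera(n); cv2.imwrite(f"pics/{n}0.png",cv2.cvtColor(p["img"],cv2.COLOR_RGB2BGR))
    print({k:v for k,v in p.items() if k!="img"})
E
```

```text
pics
{'time_s': 0.0, 'qpos': array([ 1.08544797e+00,  3.00474691e-01,  1.52160842e+00,  8.60715280e-06,
        1.32069026e+00, -6.65764849e-02]), 'joint_vel': array([ 6.14678170e-04,  2.03104832e-05, -1.47666924e-03,  2.27573608e-04,
        7.12144217e-04, -1.78933830e-04]), 'tau': array([-7.49063183e-04, -5.31810093e+01, -3.52744353e+01,  7.07768602e-02,
        2.43422430e-02, -9.95453934e-05]), 'ee_pos': array([0.22351743, 0.5022462 , 0.21287279]), 'eef_rot': array([-1.57197388e+00,  8.68685023e-05, -4.18774057e-01]), 'force': array([-0.08471269,  0.14428173,  0.22480118]), 'moment': array([-0.04377158, -0.00394507,  0.02617746]), 'grip_width': 0.09394193970197257}
{'vfov': 53.88402630408627, 'cx': 259.53958384470195, 'cy': 196.18531115520463, 'k1': 0.02701537705365495, 'rvec': array([ 0.64803514,  2.66364767, -1.1019098 ]), 'tvec': array([ 0.48596845, -0.1566423 ,  1.20739166]), 'shot': 1}
{'vfov': 43.43868235505911, 'cx': 255.14850241119763, 'cy': 192.16097339974476, 'k1': -0.17584822435082867, 'rvec': array([ 2.18199879, -2.13013317,  0.15523769]), 'tvec': array([0.01360566, 0.54963847, 1.20361791]), 'shot': 2}
```

View pics/scene0.png

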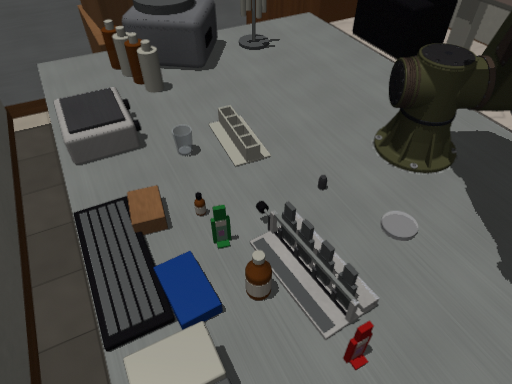

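View pics/top0.png

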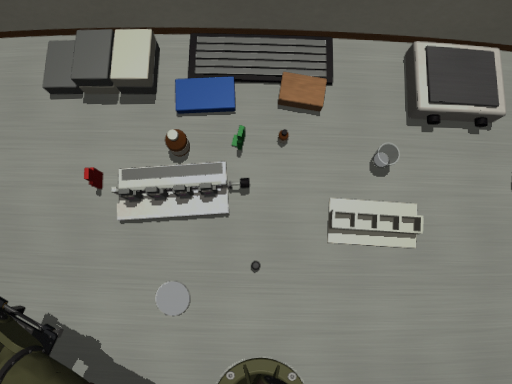

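```bash
cat > h.py <<'E'
from station import ctrl
import cv2, numpy as np
from scipy.spatial.transform import Rotation as Ro
from scipy.optimize import least_squares
def K(p):
    f=192/np.tan(np.radians(p["vfov"])/2); return np.array([[f,0,p["cx"]],[0,f,p["cy"]],[0,0,1.]]),np.array([p["k1"],0,0,0])
def proj(p,X):
    k,d=K(p); return cv2.projectPoints(np.asarray(X,float).reshape(-1,3),p["rvec"],p["tvec"],k,d)[0][:,0]
def ray(p,uv,z):
    k,d=K(p); q=cv2.undistortPoints(np.array([[uv]],float),k,d)[0,0]
    R=cv2.Rodrigues(p["rvec"])[0]; c=-R.T@p["tvec"]; v=R.T@np.array([q[0],q[1],1]); return c+v*(z-c[2])/v[2]
def tri(ps,uvs):
    A=[];b=[]
    for p,uv in zip(ps,uvs):
        k,d=K(p); q=cv2.undistortPoints(np.array([[uv]],float),k,d)[0,0]
        R=cv2.Rodrigues(p["rvec"])[0]; c=-R.T@p["tvec"]; v=R.T@np.array([q[0],q[1],1]); v/=np.linalg.norm(v)
        P=np.eye(3)-np.outer(v,v); A.append(P); b.append(P@c)
    A=np.vstack(A);b=np.hstack(b); X=np.linalg.lstsq(A,b,rcond=None)[0]; return X,np.linalg.norm(A@X-b)
def save(p,name,img=None,crop=None,s=1):
    im=cv2.cvtColor(p["img"] if img is None else img,cv2.COLOR_RGB2BGR)
    if crop: im=im[crop[1]:crop[3],crop[0]:crop[2]]
    if s!=1: im=cv2.resize(im,None,fx=s,fy=s,interpolation=cv2.INTER_CUBIC)
    cv2.imwrite(f"pics/{name}.png",im)
E
python3 - <<'E'
from h import *
ps=[ctrl.camera("scene"),ctrl.camera("top")]
import pickle; pickle.dump(ps,open("p0.pkl","wb"))
for n in["carrier0","rack","lip","rail","knob","lock_bar","tray","slot0","slot1","slot2","slot3","oil_bottle","stain_bottle","beaker","lens"]:
    for p,c in zip(ps,"st"):
        r=ctrl.boxes_of(n,p); print(n,c,[(np.round(x["point"],1).tolist(),round(x["confidence"],2)) for x in r])
save(ps[0],"s1",crop=(230,180,390,340),s=4.5/1.3)
save(ps[1],"t1",crop=(80,130,260,230),s=4)
save(ps[1],"t2",crop=(310,180,440,260),s=5)
E
```

```text
carrier0 s [([324.6, 260.1], 0.89), ([222.6, 226.6], 0.85), ([357.9, 342.3], 0.81), ([305.9, 237.9], 0.62), ([287.8, 218.6], 0.58), ([258.2, 274.9], 0.56), ([277.8, 229.9], 0.27)]
carrier0 t [([208.2, 189.3], 0.79), ([153.0, 193.3], 0.75), ([92.5, 175.2], 0.71), ([183.3, 191.6], 0.66), ([236.2, 142.2], 0.6), ([129.1, 194.5], 0.5)]
rack s [([324.2, 259.2], 0.68), ([309.1, 283.5], 0.65)]
rack t [([173.8, 184.7], 0.79), ([241.7, 185.2], 0.72), ([206.3, 190.1], 0.65)]
lip s [([321.2, 261.1], 0.57), ([258.9, 273.0], 0.2)]
lip t [([168.5, 185.0], 0.72)]
rail s [([309.5, 280.9], 0.85)]
rail t [([170.5, 186.6], 0.75)]
knob s [([283.2, 233.0], 0.62), ([345.4, 280.5], 0.45)]
knob t [([242.4, 185.3], 0.45), ([180.7, 192.4], 0.31)]
lock_bar s [([278.8, 231.5], 0.58)]
lock_bar t []
tray s [([236.8, 139.2], 0.92)]
tray t [([373.3, 226.2], 0.67), ([169.8, 183.8], 0.46)]
slot0 s [([235.9, 137.7], 0.81)]
slot0 t [([372.4, 224.4], 0.83)]
slot1 s [([235.9, 137.7], 0.81)]
slot1 t [([372.4, 224.4], 0.83)]
slot2 s [([235.9, 137.7], 0.81)]
slot2 t [([372.4, 224.4], 0.83)]
slot3 s [([235.9, 137.7], 0.81)]
slot3 t [([372.4, 224.4], 0.83)]
oil_bottle s [([200.2, 205.1], 0.62)]
oil_bottle t [([283.5, 134.8], 0.44)]
stain_bottle s [([257.9, 277.0], 0.94), ([232.3, 138.6], 0.17)]
stain_bottle t [([173.2, 184.6], 0.65), ([180.8, 141.2], 0.59)]
beaker s [([180.7, 137.7], 0.95), ([324.6, 258.4], 0.32)]
beaker t [([284.0, 135.5], 0.61), ([205.8, 191.1], 0.28)]
lens s [([320.1, 182.6], 0.46)]
lens t []
```

```bash
ls -la pics
```

```text
total 1080
drwxr-xr-x 2 agent agent   4096 Dec  7 04:57 .
drwxr-xr-x 3 agent agent   4096 Dec  7 04:57 ..
-rw-r--r-- 1 agent agent 295039 Dec  7 04:57 s1.png
-rw-r--r-- 1 agent agent 247989 Dec  7 04:57 scene0.png
-rw-r--r-- 1 agent agent 213650 Dec  7 04:57 t1.png
-rw-r--r-- 1 agent agent 141427 Dec  7 04:57 t2.png
-rw-r--r-- 1 agent agent 186605 Dec  7 04:57 top0.png
```

View pics/s1.png

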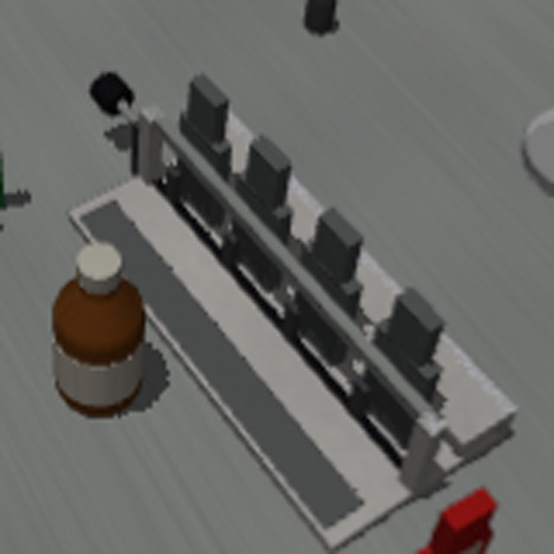

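View pics/t1.png

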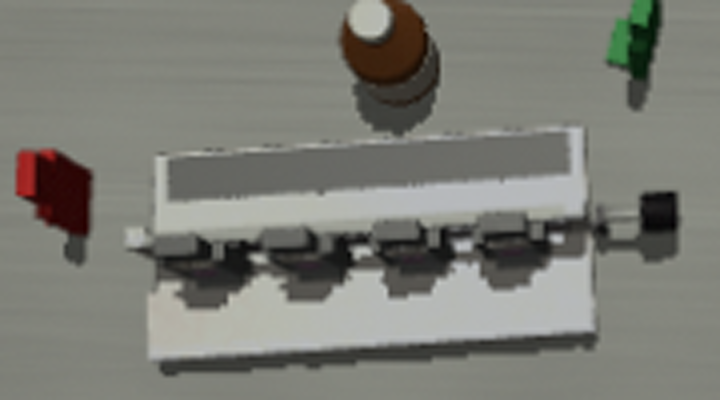

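View pics/t2.png

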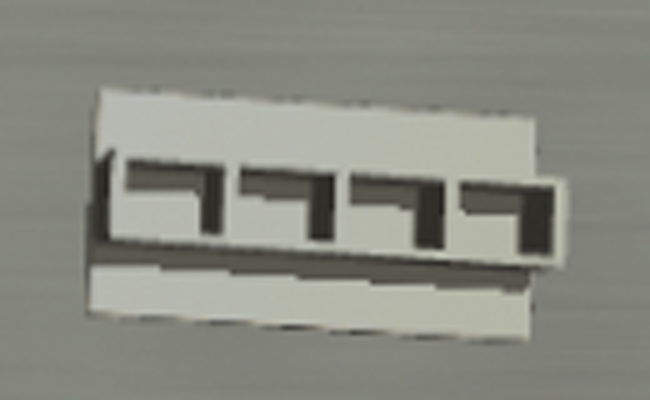

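```bash
cat > fit0.py <<'E'
from h import *
import pickle
S,T=pickle.load(open("p0.pkl","rb"))
def cs(c,off,s): return (np.array(c,float)+.5)/s-.5+off
t1=lambda *c: cs(c,(80,130),4); t2=lambda *c: cs(c,(310,180),5); s1=lambda *c: cs(c,(230,180),554/160)
def W(q,L):
    x,y,a=q; c,s=np.cos(a),np.sin(a); L=np.atleast_2d(L); return np.c_[x+c*L[:,0]-s*L[:,1],y+s*L[:,0]+c*L[:,1],L[:,2]]
def fit(obs,q0):
    f=lambda q:np.concatenate([(proj(p,W(q,[l]))[0]-u) for p,u,l in obs])
    r=least_squares(f,q0,loss="soft_l1"); e=r.fun.reshape(-1,2); return r.x,e
if __name__=="__main__":
    m=1e-3
    rack=[(T,t1(150,358),(-60*m,145*m,35*m)),(T,t1(596,332),(-60*m,-145*m,35*m)),(T,t1(585,127),(80*m,-145*m,12*m)),(T,t1(156,155),(80*m,145*m,12*m)),
     (S,s1(70,213),(80*m,-145*m,12*m)),(S,s1(330,548),(80*m,145*m,12*m)),(S,s1(516,408),(-60*m,145*m,35*m))]
    q,e=fit(rack,[.6,.15,0]); print(q,np.round(e,1).tolist())
    tr=[(T,t2(100,88),(.06,.1205,.008)),(T,t2(536,117),(.06,-.1205,.008)),(T,t2(531,342),(-.06,-.1205,.008)),(T,t2(88,316),(-.06,.1205,.008)),
       (T,t2(113,150),(.023,.1205,.058)),(T,t2(569,177),(.023,-.1205,.058)),(T,t2(564,270),(-.023,-.1205,.058)),(T,t2(108,240),(-.023,.1205,.058))]
    q2,e=fit(tr,[.5,-.25,0]); print(q2,np.round(e,1).tolist())
    k=tri([S,T],[s1(112,93),t1(659,212)]); print("knob",k, "pred",W(q,(0,-.17,.05)))
    Rk=lambda:None
    def draw(p,im,q,boxes,s,off):
        for b in boxes:
            x0,x1,y0,y1,z0,z1=b
            C=np.array([(x,y,z) for x in(x0,x1) for y in(y0,y1) for z in(z0,z1)])
            u=(proj(p,W(q,C))-off+.5)*s-.5
            for i in range(8):
                for j in range(i):
                    if bin(i^j).count("1")==1: cv2.line(im,tuple(np.round(u[i]).astype(int)),tuple(np.round(u[j]).astype(int)),(255,255,0),1)
    bx=[(-.06,.08,-.145,.145,0,.012),(-.06,-.016,-.145,.145,.03,.035),(.008,.016,-.139,.139,.07,.08)]+[(-.006,.006,y-.014,y+.014,.094,.132) for y in(-.099,-.033,.033,.099)]
    tb=[(-.06,.06,-.1205,.1205,0,.008)]+[(-.018,.018,y-.0255,y+.0255,.008,.058) for y in(-.087,-.029,.029,.087)]
    for p,n,off,w,h,s,qq,b in[(S,"os",(230,180),160,160,3.46,q,bx),(T,"ot",(80,130),180,100,4,q,bx),(T,"ott",(310,180),130,80,5,q2,tb),(S,"ots",(200,95),80,80,7,q2,tb)]:
        im=cv2.resize(p["img"][off[1]:off[1]+h,off[0]:off[0]+w],None,fx=s,fy=s,interpolation=cv2.INTER_CUBIC)
        draw(p,im,qq,b,s,np.array(off)); save(p,n,img=im)
E
python3 fit0.py
```

```text
[0.54104477 0.24403754 0.08836742] [[-0.3, 0.6], [-0.3, 0.3], [-0.2, -0.2], [-0.8, -0.1], [-1.3, -1.4], [-0.1, -0.3], [-0.1, 0.2]]
[ 0.47888948 -0.28751271 -0.04263864] [[-0.4, 0.2], [0.5, 0.3], [0.2, -0.1], [-0.2, -0.0], [-0.4, -0.2], [0.1, 0.3], [0.6, -0.5], [-0.3, -0.1]]
knob (array([0.57054535, 0.05529692, 0.05150807]), np.float64(0.0008061680079954948)) pred [[0.55604769 0.07470086 0.05      ]]
```

View pics/os.png

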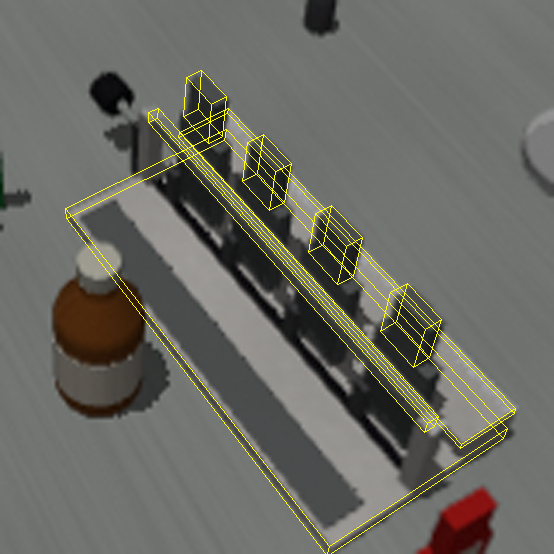

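View pics/ot.png

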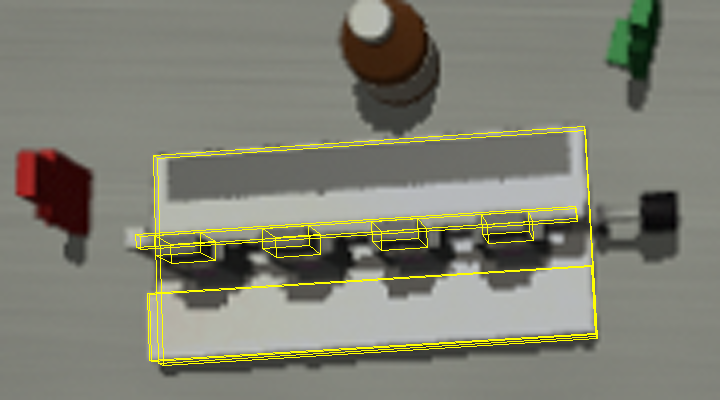

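View pics/ott.png

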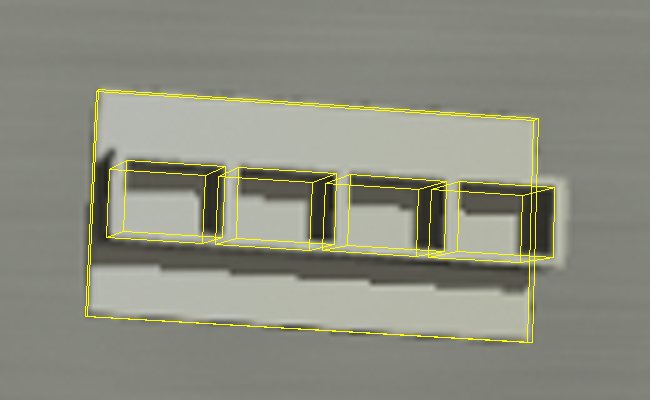

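View pics/ots.png

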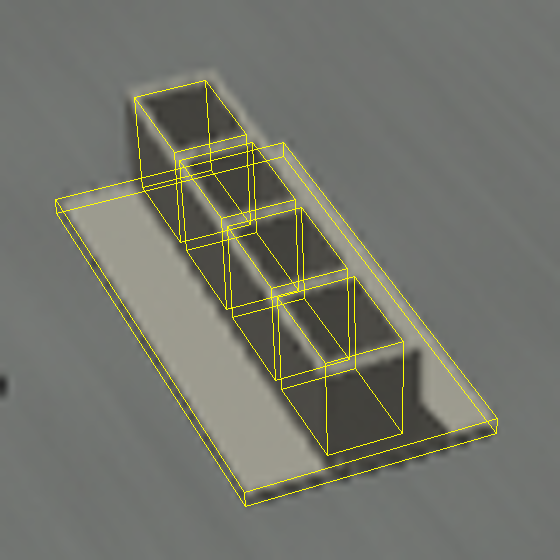

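```bash
python3 - <<'E'
from h import *
import pickle
S,T=pickle.load(open("p0.pkl","rb"))
g=lambda p: dict(p,img=np.clip(p["img"].astype(float)*1.9,0,255).astype(np.uint8))
save(g(T),"z1",crop=(110,175,190,215),s=10)
save(g(T),"z2",crop=(170,170,250,210),s=10)
save(g(S),"z3",crop=(250,195,330,255),s=10)
save(g(S),"z4",crop=(310,235,390,295),s=10)
E
```

```text
(no output)
```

View pics/z1.png

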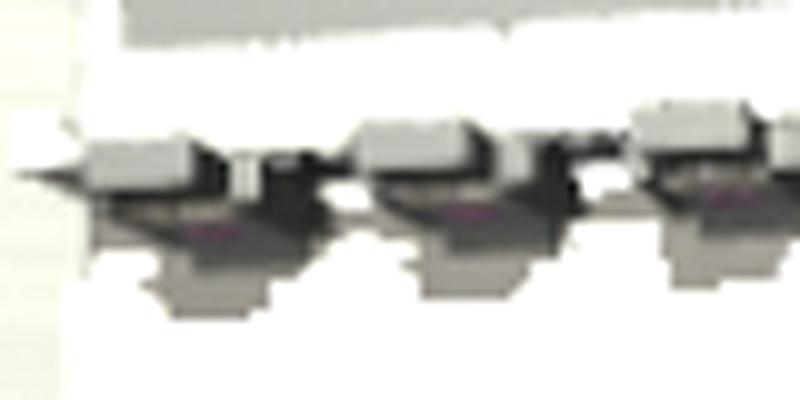

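View pics/z2.png

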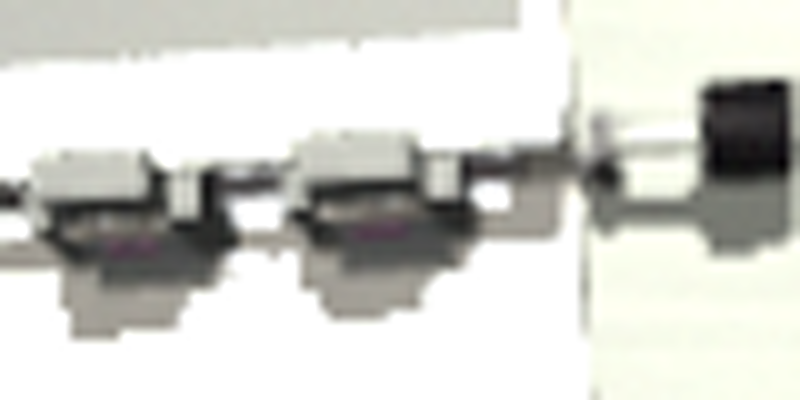

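View pics/z3.png

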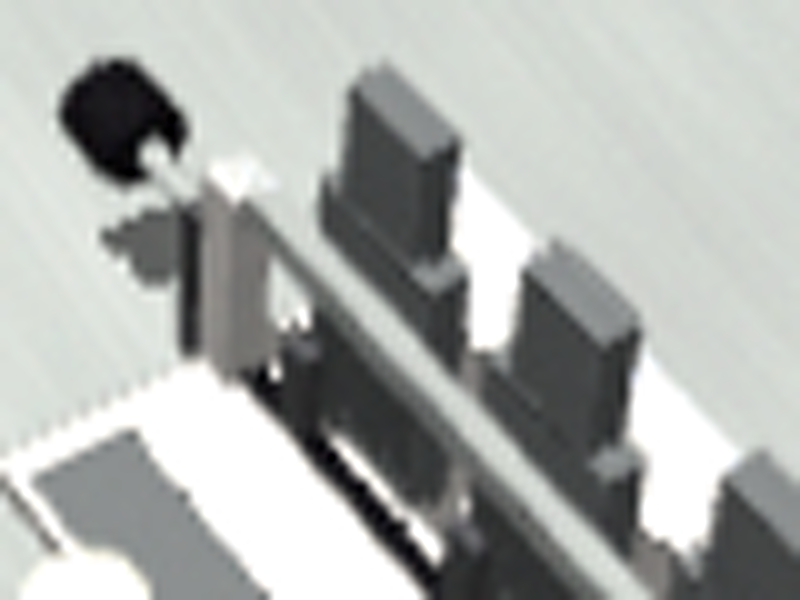

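View pics/z4.png

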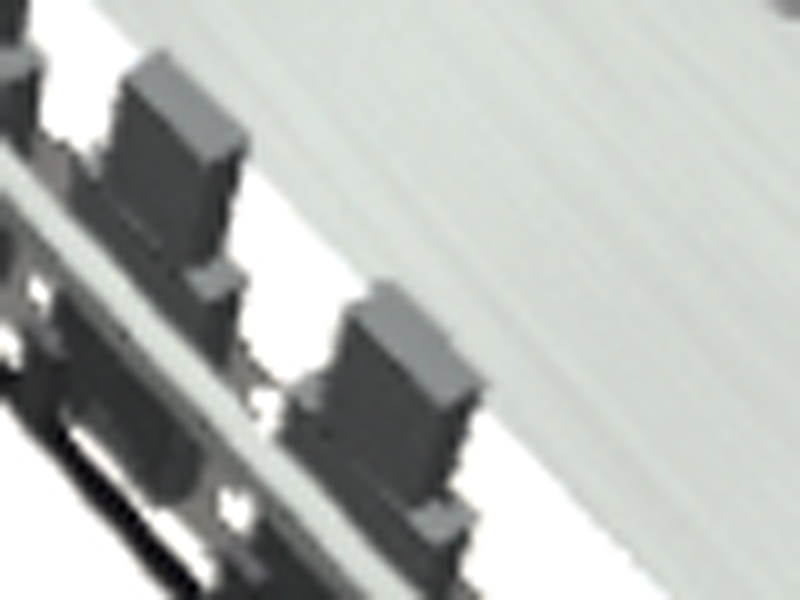

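```bash
cat > fit1.py <<'E'
from fit0 import *
z1=lambda *c: cs(c,(110,175),10); z2=lambda *c: cs(c,(170,170),10); z3=lambda *c: cs(c,(250,195),10); z4=lambda *c: cs(c,(310,235),10)
a=[(T,z1(138,165),(0,.099,.132)),(T,z1(412,147),(0,.033,.132)),(T,z1(690,127),(0,-.033,.132)),(T,z2(356,159),(0,-.099,.132))]
b=[(S,z3(405,112),(0,-.099,.132)),(S,z3(581,294),(0,-.033,.132)),(S,z4(186,107),(0,.033,.132)),(S,z4(416,345),(0,.099,.132))]
for o in(a,b,a+b):
    q,e=fit(o,[.54,.24,.08]); print(q,np.round(e,1).tolist())
for (p,u,l),(p2,u2,l2) in zip(a[::-1],b): print(tri([p,p2],[u,u2]))
rb=[(T,t1(150,358),(-60e-3,145e-3,35e-3)),(T,t1(596,332),(-60e-3,-145e-3,35e-3)),(T,t1(585,127),(80e-3,-145e-3,12e-3)),(T,t1(156,155),(80e-3,145e-3,12e-3))]
print("base T",fit(rb,[.54,.24,.08]))
rs=[(S,s1(73,213),(80e-3,-145e-3,12e-3)),(S,s1(330,548),(80e-3,145e-3,12e-3)),(S,s1(516,408),(-60e-3,145e-3,35e-3))]
print("base S",fit(rs,[.54,.24,.08]))
# tray in scene
ts=lambda *c: cs(c,(200,95),7)
o=[(S,ts(55,200),(.06,-.1205,.008)),(S,ts(246,492),(.06,.1205,.008)),(S,ts(497,418),(-.06,.1205,.008))]
print("tray S",fit(o,[.48,-.29,-.04]))
kn=[tri([S,T],[z3(122,118),z2(748,128)])]; print(kn)
E
python3 fit1.py
```

```text
[0.54031417 0.24466166 0.09321171] [[0.3, 0.0], [-0.1, -0.1], [-0.6, 0.1], [0.4, -0.0]]
[0.54075513 0.24655044 0.09245748] [[-0.3, -0.4], [0.4, 0.5], [0.2, 0.2], [-0.3, -0.3]]
[0.54041014 0.24562099 0.0926424 ] [[-0.1, -0.1], [-0.5, -0.1], [-1.0, 0.0], [-0.0, -0.1], [-0.4, -0.7], [0.3, 0.1], [0.1, -0.2], [-0.4, -0.7]]
(array([0.54926705, 0.14746589, 0.13020788]), np.float64(0.0007918482004297766))
(array([0.54343421, 0.21092083, 0.13058198]), np.float64(0.0006105774097190366))
(array([0.53712163, 0.27777294, 0.13044485]), np.float64(0.0003895236052193252))
(array([0.53097307, 0.34473351, 0.13035024]), np.float64(0.0007403813770090504))
base T (array([0.5414507 , 0.24303751, 0.08606918]), array([[ 0.04665127,  0.3439208 ],
       [ 0.04343961,  0.25806158],
       [ 0.25791602, -0.25871855],
       [-0.38262093, -0.39078557]]))
base S (array([0.54028486, 0.24506864, 0.08577864]), array([[-1.60583339, -1.3711373 ],
       [ 0.28413211, -0.03633096],
       [ 0.47824093,  0.54331111]]))
tray S (array([ 0.47870892, -0.28731629, -0.03993884]), array([[-0.06343924, -0.11370081],
       [-0.04286434,  0.04821419],
       [ 0.10274497,  0.02655302]]))
[(array([0.57117531, 0.0553256 , 0.05237965]), np.float64(0.0007070527806257178))]
```

play_rows(twist=[[0, 0, -0.056], [0, 0, -0.056], [0, 0, -0.056], [0, 0, -0.056], [0, 0, -0.056], [0, 0, -0.056], [0, 0, -0.056], [0, 0, -0.056], [0, 0, -0.056], [0, 0, -0.056], [0, 0, -0.056], [0, 0, -0.056]], travel=[[0.35, -0.45, 0], [0.35, -0.45, 0], [0.35, -0.45, 0], [0.35, -0.45, 0], [0.35, -0.45, 0], [0.35, -0.45, 0], [0.35, -0.45, 0], [0.35, -0.45, 0], [0.35, -0.45, 0], [0.35, -0.45, 0], [0.35, -0.45, 0], [0.35, -0.45, 0]], grip=[-0.05, -0.05, -0.05, -0.05, -0.05, -0.05, -0.05, -0.05, -0.05, -0.05, -0.05, -0.05], force=40)

```text
time_s: 2.9
ee_pos: [0.4343, 0.2315, 0.2136]
eef_rot: [-1.571, 0.0, -1.478]
force: [0.2, 0.3, -0.7]
grip_width: 0.0494
```

```bash
cat > pl.py <<'E'
from h import *
import sys
# pose from target: jaw yaw psi (z axis dir), tilt th about rack y (top toward -x)
def Rt(psi,th=0.): return Ro.from_euler("z",psi)*Ro.from_euler("y",-th)*Ro.from_matrix(np.array([[0,0,1],[-1,0,0],[0,-1,0]],float).T if 0 else np.column_stack([[0,1,0],[0,0,-1],[-1,0,0]]))
# columns x,y,z of tool for psi=0: y=-Z, z=+X or -X ; choose via sign
def base(sign): 
    z=np.array([sign,0,0.]); y=np.array([0,0,-1.]); return Ro.from_matrix(np.column_stack([np.cross(y,z),y,z]))
def R_of(psi,th=0.,sign=1): return Ro.from_euler("z",psi)*Ro.from_euler("y",-th)*base(sign)
def state():
    o=ctrl.get_obs(); return np.array(o["ee_pos"]),Ro.from_euler("xyz",o["eef_rot"]),o
def step(pos,psi,th=0.):
    """print remaining delta from measured pose in fractions"""
    p,R,o=state(); d=(np.array(pos)-p)/.05; w=(R_of(psi,th)*R.inv()).as_rotvec()/(np.pi/2)
    print("pos",np.round(p,4),"rpy",np.round(o["eef_rot"],3),"q",np.round(o["qpos"],2),"w",round(o["grip_width"],4),"F",np.round(o["force"],1),"t",round(o["time_s"],2))
    print("total travel",np.round(d,3),"total twist",np.round(w,4)); return d,w
E
python3 - <<'E'
from pl import *
step((.571,.0555,.13),.0925)
E
```

```text
pos [0.4343 0.2315 0.2136] rpy [-1.571  0.    -1.478] q [0.42 0.17 1.68 0.   1.29 0.32] w 0.0494 F [ 0.2  0.3 -0.7] t 2.9
total travel [ 2.734 -3.519 -1.671] total twist [-0.0001  0.0002 -0.0002]
```

play_rows(twist=[[0, 0, 0], [0, 0, 0], [0, 0, 0], [0, 0, 0], [0, 0, 0], [0, 0, 0], [0, 0, 0], [0, 0, 0], [0, 0, 0], [0, 0, 0]], travel=[[0.34, -0.44, 0], [0.34, -0.44, 0], [0.34, -0.44, 0], [0.34, -0.44, 0], [0.34, -0.44, 0], [0.34, -0.44, 0], [0.34, -0.44, -0.4], [0.34, -0.44, -0.4], [0, 0, -0.4], [0, 0, -0.4]], grip=[-0.05, -0.05, -0.05, -0.05, -0.05, -0.05, -0.05, -0.05, -0.05, -0.05])

```text
time_s: 3.9
ee_pos: [0.5699, 0.0557, 0.1324]
eef_rot: [-1.571, 0.0, -1.476]
force: [0.4, 0.6, -0.1]
grip_width: 0.0494
```

```bash
python3 - <<'E'
from pl import *
step((.571,.0555,.04),.0925)
ps=[ctrl.camera("scene"),ctrl.camera("top")]
g=lambda p: dict(p,img=np.clip(p["img"].astype(float)*1.5,0,255).astype(np.uint8))
save(g(ps[0]),"a1",crop=(210,150,330,240),s=5); save(g(ps[1]),"a2",crop=(190,140,290,215),s=6)
p,R,_=state()
for c in ps: print(proj(c,[p,p+[0,0,-.008]]))
E
```

```text
pos [0.5699 0.0557 0.1324] rpy [-1.571  0.    -1.476] q [ 0.03  0.43  1.55  0.    1.17 -0.06] w 0.0494 F [ 0.4  0.6 -0.1] t 3.9
total travel [ 0.022 -0.005 -1.848] total twist [-0.     -0.0002 -0.0017]
[[263.0318806  183.28054423]
 [262.99134579 185.74333276]]
[[243.45098028 178.53420859]
 [243.49427552 179.0730261 ]]
```

View pics/a1.png

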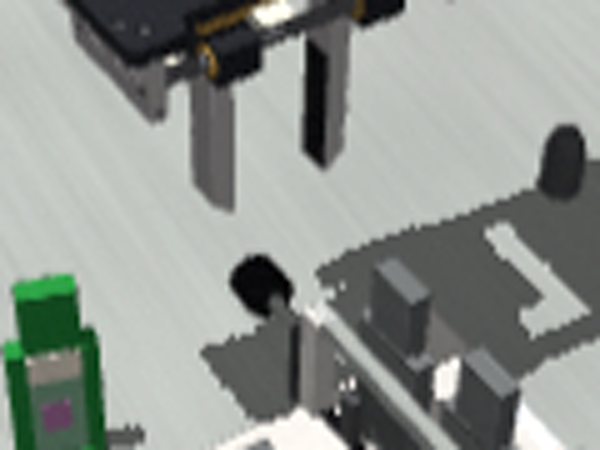

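View pics/a2.png

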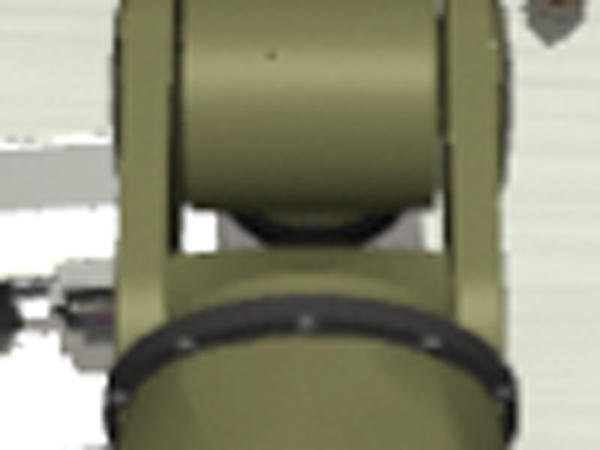

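play_rows(twist=[[0, 0, 0], [0, 0, 0], [0, 0, 0], [0, 0, 0], [0, 0, 0], [0, 0, 0], [0, 0, 0], [0, 0, 0], [0, 0, 0], [0, 0, 0], [0, 0, 0]], travel=[[0.02, 0, -0.4], [0, 0, -0.4], [0, 0, -0.4], [0, 0, -0.35], [0, 0, -0.3], [0, 0, 0], [0, 0, 0], [0, 0, 0], [0, 0, 0], [0, 0, 0], [0, 0, 0]], grip=[-0.05, -0.05, -0.05, -0.05, -0.05, -0.05, 0.8, 0.8, 0.8, 0.8, 0.8], force=40)

```text
time_s: 5.1
ee_pos: [0.5716, 0.0565, 0.0418]
eef_rot: [-1.568, -0.0, -1.474]
force: [5.0, 0.2, 1.1]
grip_width: 0.0249
```

```bash
python3 - <<'E'
from pl import *
step((.571,.0555,.04),.0925)
p=ctrl.camera("scene")
g=lambda p: dict(p,img=np.clip(p["img"].astype(float)*1.5,0,255).astype(np.uint8))
save(g(p),"a3",crop=(210,150,330,240),s=5)
E
```

```text
pos [0.5716 0.0565 0.0418] rpy [-1.568 -0.    -1.474] q [ 0.03  0.55  1.6   0.    0.99 -0.06] w 0.0249 F [5.  0.2 1.1] t 5.1
total travel [-0.012 -0.02  -0.036] total twist [-0.0001  0.0017 -0.0025]
```

View pics/a3.png

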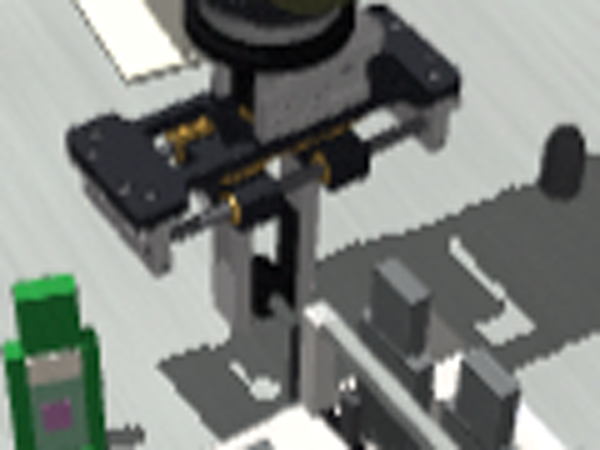

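play_rows(twist=[[0, 0, 0], [0, 0, 0], [0, 0, 0], [0, 0, 0], [0, 0, 0], [0, 0, 0], [0, 0, 0], [0, 0, 0], [0, 0, 0], [0, 0, 0]], travel=[[0, -0.06, 0], [0.005, -0.06, 0], [0.005, -0.06, 0], [0.005, -0.06, 0], [0.006, -0.06, 0], [0.006, -0.06, 0], [0.006, -0.06, 0], [0.006, -0.06, 0], [0, 0, 0], [0, 0, 0]], grip=[0.8, 0.8, 0.8, 0.8, 0.8, 0.8, 0.8, 0.8, 0.8, 0.8], force=40)

```text
time_s: 6.15
ee_pos: [0.5736, 0.0343, 0.0418]
eef_rot: [-1.568, 0.002, -1.474]
force: [6.3, 14.4, 1.1]
grip_width: 0.0252
```

```bash
python3 - <<'E'
from pl import *
step((.571,.0555,.04),.0925)
p=ctrl.camera("scene")
g=lambda p: dict(p,img=np.clip(p["img"].astype(float)*1.5,0,255).astype(np.uint8))
save(g(p),"a4",crop=(210,150,330,240),s=5)
E
```

```text
pos [0.5736 0.0343 0.0418] rpy [-1.568  0.002 -1.474] q [-0.01  0.55  1.6   0.    0.99 -0.1 ] w 0.0252 F [ 6.3 14.4  1.1] t 6.15
total travel [-0.052  0.423 -0.035] total twist [-0.0018  0.0018 -0.0026]
```

View pics/a4.png

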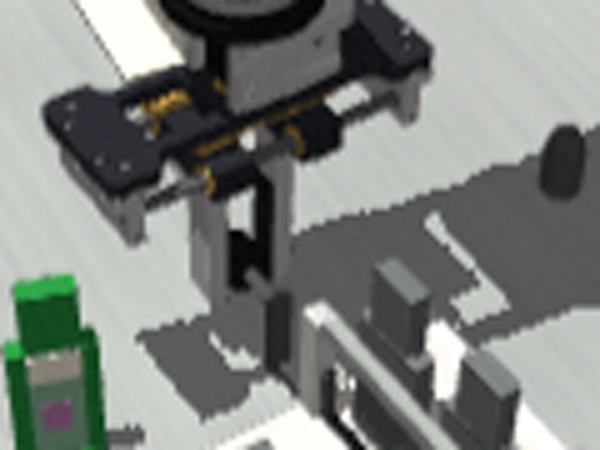

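play_rows(twist=[[0, 0, 0], [0, 0, 0], [0, 0, 0], [0, 0, 0], [0, 0, 0], [0, 0, 0], [0, 0, 0], [0, 0, 0], [0, 0, 0], [0, 0, 0], [0, 0, 0]], travel=[[0, 0, 0], [0, 0, 0], [0, 0, 0], [0, 0, 0], [0, 0, 0.3], [0, 0, 0.4], [0, 0, 0.6], [0, 0, 0.6], [0, 0, 0.6], [0, 0, 0.6], [0, 0, 0.4]], grip=[0.2, -0.05, -0.05, -0.05, -0.05, -0.05, -0.05, -0.05, -0.05, -0.05, -0.05], force=40)

```text
time_s: 7.3
ee_pos: [0.5728, 0.0324, 0.2195]
eef_rot: [-1.568, -0.0, -1.475]
force: [-0.9, 0.4, 0.2]
grip_width: 0.0491
```

```bash
python3 - <<'E'
from pl import *
step((.5494,.1472,.20),.0925)
p=ctrl.camera("scene")
g=lambda p: dict(p,img=np.clip(p["img"].astype(float)*1.5,0,255).astype(np.uint8))
save(g(p),"a5",crop=(210,150,370,290),s=4)
E
cat > path.py <<'E'
import numpy as np
from scipy.optimize import minimize
# 2D (x,z) rack frame mm. carrier rects local
def edges(r): x0,x1,z0,z1=r; return np.array([(x0,z0),(x1,z0),(x1,z1),(x0,z1)])
def dense(P,n=40): 
    return np.vstack([np.linspace(P[i],P[(i+1)%4],n) for i in range(4)])
car=[(-6,6,0,82),(-6,6,82,120),(-24,-6,0,6),(-8,-6,10,80)]
obs=[(-60,-16,30,35),(8,16,70,80),(-60,80,-50,12)]
CP=[dense(edges(r)) for r in car]; 
def sd(P,r):
    x0,x1,z0,z1=r; dx=np.maximum(x0-P[:,0],P[:,0]-x1); dz=np.maximum(z0-P[:,1],P[:,1]-z1)
    return np.where((dx>0)&(dz>0),np.hypot(np.maximum(dx,0),np.maximum(dz,0)),np.maximum(dx,dz)).min()
OC=[dense(edges(r),15) for r in obs]
def clr(x,z,th,sep=False):
    c,s=np.cos(th),np.sin(th); R=np.array([[c,-s],[s,c]])
    v=[]
    for k,o in enumerate(obs):
        m=1e9
        for P,r in zip(CP,car):
            m=min(m,sd(P@R.T+[x,z],o)); m=min(m,sd((OC[k]-[x,z])@R,r))
        v.append(m)
    return v if sep else min(v)
if __name__=="__main__":
    x,z=0,18.
    for d in range(0,37,3):
        th=np.radians(d); best=None
        X,Z=np.meshgrid(np.arange(x-3,x+6,.5),np.arange(z-4,z+5,.5))
        C=np.vectorize(lambda a,b:clr(a,b,th))(X,Z); i=np.unravel_index(C.argmax(),C.shape)
        x,z=X[i],Z[i]; print(d,round(x,1),round(z,1),np.round(clr(x,z,th,True),1))
E
python3 path.py
```

```text
pos [0.5728 0.0324 0.2195] rpy [-1.568 -0.    -1.475] q [-0.01  0.35  1.45 -0.    1.35 -0.1 ] w 0.0491 F [-0.9  0.4  0.2] t 7.3
total travel [-0.468  2.297 -0.39 ] total twist [ 0.      0.0019 -0.0024]
0 -3.0 17.0 [5. 5. 5.]
3 -1.0 19.0 [5.8 5.7 5.7]
6 -0.5 20.0 [5.6 7.7 5.5]
9 4.0 21.5 [5.5 5.5 5.7]
12 4.5 22.5 [5.6 7.3 5.5]
15 7.5 24.0 [5.9 6.4 5.8]
18 9.5 25.5 [6.2 6.3 6.1]
21 11.0 27.0 [6.5 6.6 6.4]
24 12.0 28.5 [6.8 7.2 6.7]
27 13.0 30.0 [7.4 7.7 7.1]
30 14.0 32.0 [7.9 7.8 8. ]
33 14.5 33.5 [8.4 8.4 8.4]
36 15.0 35.0 [9.1 8.9 8.9]
```

View pics/a5.png

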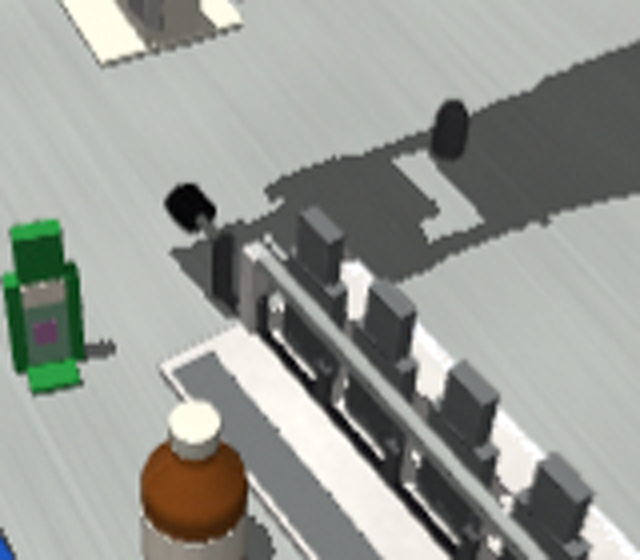

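play_rows(twist=[[0, 0.002, -0.002], [0, 0, 0], [0, 0, 0], [0, 0, 0], [0, 0, 0], [0, 0, 0], [0, 0, 0], [0, 0, 0], [0, 0, 0], [0, 0, 0], [0, 0, 0], [0, 0, 0]], travel=[[-0.078, 0.383, 0], [-0.078, 0.383, 0], [-0.078, 0.383, 0], [-0.078, 0.383, 0], [-0.078, 0.383, 0], [-0.078, 0.383, 0], [0, 0, -0.25], [0, 0, -0.25], [0, 0, -0.3], [0, 0, -0.3], [0, 0, -0.3], [0, 0, 0]], grip=[-0.05, -0.05, -0.05, -0.05, -0.05, -0.05, -0.05, -0.05, -0.05, -0.05, -0.05, -0.05], force=40)

```text
time_s: 8.55
ee_pos: [0.5482, 0.1461, 0.1432]
eef_rot: [-1.578, -0.0, -1.478]
force: [0.5, -0.5, 0.4]
grip_width: 0.0495
```

```bash
python3 - <<'E'
from pl import *
step((.5494,.1472,.108),.0925)
p=ctrl.camera("scene")
g=lambda p: dict(p,img=np.clip(p["img"].astype(float)*1.5,0,255).astype(np.uint8))
save(g(p),"a6",crop=(240,150,360,250),s=6)
q=ctrl.get_obs()["ee_pos"]; print((proj(p,[q,q+[0,0,-.008]])-[240,150])*6)
E
```

```text
pos [0.5482 0.1461 0.1432] rpy [-1.578 -0.    -1.478] q [0.2  0.41 1.55 0.   1.2  0.1 ] w 0.0495 F [ 0.5 -0.5  0.4] t 8.55
total travel [ 0.024  0.021 -0.703] total twist [ 0.0006 -0.0048  0.0001]
[[300.99291137 304.72750302]
 [299.63496995 319.84743922]]
```

View pics/a6.png

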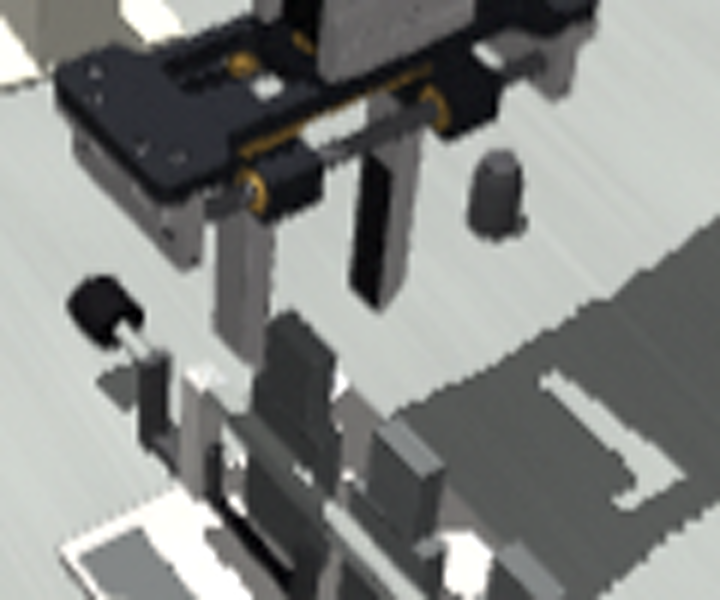

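play_rows(twist=[[0, -0.005, 0], [0, 0, 0], [0, 0, 0], [0, 0, 0], [0, 0, 0], [0, 0, 0], [0, 0, 0], [0, 0, 0], [0, 0, 0], [0, 0, 0]], travel=[[0.03, 0.02, -0.1], [0, 0, -0.2], [0, 0, -0.2], [0, 0, -0.2], [0, 0, 0], [0, 0, 0], [0, 0, 0], [0, 0, 0], [0, 0, 0], [0, 0, 0]], grip=[-0.05, -0.05, -0.05, 0.2, 0.4, 0.5, 0.55, 0.6, 0.62, 0.62], force=5)

```text
time_s: 9.6
ee_pos: [0.5508, 0.1484, 0.1111]
eef_rot: [-1.566, -0.0, -1.477]
force: [-0.2, 0.7, -1.0]
grip_width: 0.0181
```

```bash
python3 - <<'E'
from pl import *
step((.5494,.1472,.108),.0925)
p=ctrl.camera("scene")
g=lambda p: dict(p,img=np.clip(p["img"].astype(float)*1.5,0,255).astype(np.uint8))
save(g(p),"a7",crop=(260,170,340,240),s=8)
q=ctrl.get_obs()["ee_pos"]; print((proj(p,[q,q+[0,0,-.008]])-[260,170])*8)
E
```

```text
pos [0.5508 0.1484 0.1111] rpy [-1.566 -0.    -1.477] q [ 0.2   0.44  1.57 -0.    1.12  0.11] w 0.0181 F [-0.2  0.7 -1. ] t 9.6
total travel [-0.027 -0.024 -0.062] total twist [-0.      0.0032 -0.0005]
[[231.31655827 336.10555391]
 [229.61999334 355.16619032]]
```

View pics/a7.png

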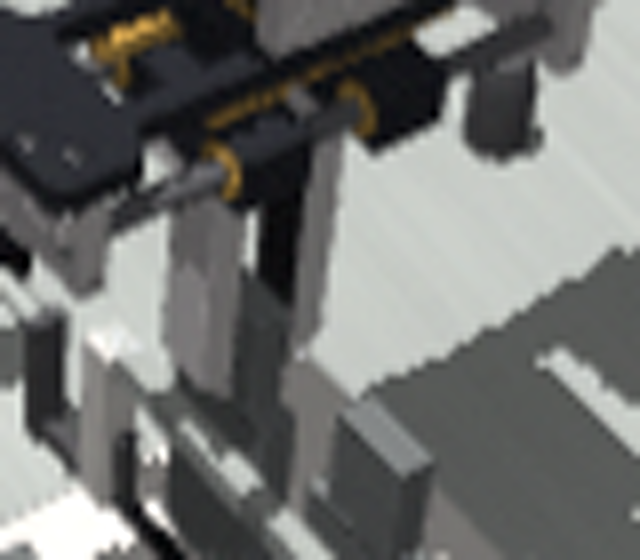

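play_rows(twist=[[0, 0.003, 0], [0, 0, 0], [0, 0, 0], [0, 0, 0], [0, 0, 0], [0, 0, 0]], travel=[[0, 0, -0.06], [0, 0, 0], [0, 0, 0], [0, 0, 0], [0, 0, 0], [0, 0, 0]], grip=[0.66, 0.7, 0.75, 0.8, 0.85, 0.85], force=5)

```text
time_s: 10.25
ee_pos: [0.5507, 0.1484, 0.1079]
eef_rot: [-1.571, 0.0, -1.478]
force: [-1.2, 0.4, -2.0]
grip_width: 0.0119
```

```bash
python3 - <<'E'
from pl import *
step((.5494,.1472,.108),.0925)
p=ctrl.camera("scene")
g=lambda p: dict(p,img=np.clip(p["img"].astype(float)*1.5,0,255).astype(np.uint8))
save(g(p),"a8",crop=(260,170,340,240),s=8)
E
```

```text
pos [0.5507 0.1484 0.1079] rpy [-1.571  0.    -1.478] q [0.2  0.45 1.57 0.   1.12 0.11] w 0.0119 F [-1.2  0.4 -2. ] t 10.25
total travel [-0.026 -0.023  0.002] total twist [-0.     -0.0001 -0.0005]
```

View pics/a8.png

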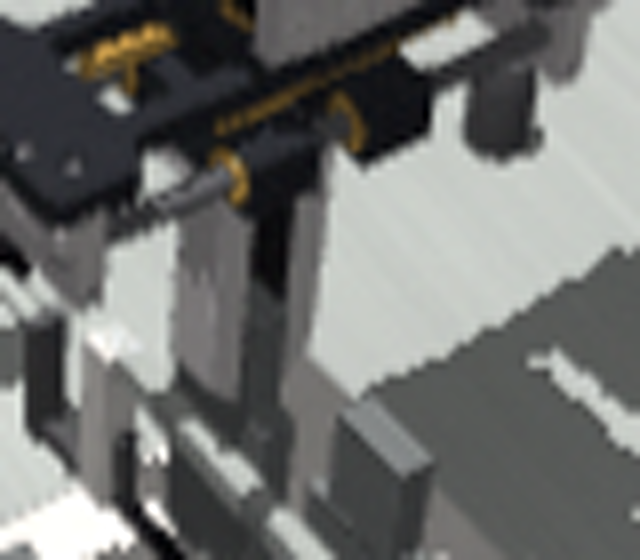

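```bash
cat > ex.py <<'E'
from path import *
T=np.array([(0,-.5,18),(3,0,19),(6,1.5,20),(9,3.5,21.5),(12,5,22.5),(15,7.5,24),(18,9.5,25.5),(21,11.5,27),(24,13,28.5),(27,14.5,30),(30,16,32),(33,17,34.5),(36,18.2,37.3)])
def tcp(x,z,d,L=96): t=np.radians(d); return np.array([x-L*np.sin(t),z+L*np.cos(t)])
psi=.0925
if __name__=="__main__":
    prev=tcp(0,12,0)
    for d,x,z in T:
        c=tcp(x,z,d); dl=c-prev; prev=c
        print(d,np.round(clr(x,z,np.radians(d),True),1),"travel",np.round([dl[0]*np.cos(psi)/50,dl[0]*np.sin(psi)/50,dl[1]/50],3))
    s,c_=np.sin(np.radians(36)),np.cos(np.radians(36))
    for L in(0,10,20,30,40,50,60,70,80): print(L,np.round(clr(18.2-L*s,37.3+L*c_,np.radians(36),True),1))
    print("draw 10mm",np.round([-10*s*np.cos(psi)/50,-10*s*np.sin(psi)/50,10*c_/50],3))
E
python3 ex.py
```

```text
0.0 [6.  2.5 6. ] travel [-0.01  -0.001  0.12 ]
3.0 [5.8 4.7 5.7] travel [-0.09  -0.008  0.017]
6.0 [5.8 5.7 5.5] travel [-0.07  -0.006  0.012]
9.0 [5.4 6.  5.7] travel [-0.059 -0.006  0.017]
12.0 [5.7 6.8 5.5] travel [-0.069 -0.006  0.002]
15.0 [5.9 6.4 5.8] travel [-0.048 -0.004  0.007]
18.0 [6.2 6.3 6.1] travel [-0.056 -0.005  0.001]
21.0 [6.7 6.1 6.4] travel [-0.055 -0.005 -0.004]
24.0 [7.4 6.3 6.7] travel [-0.063 -0.006 -0.008]
27.0 [8.5 6.4 7.1] travel [-0.06  -0.006 -0.013]
30.0 [9.5 6.1 8. ] travel [-0.058 -0.005 -0.008]
33.0 [10.2  5.8  9.4] travel [-0.065 -0.006 -0.003]
36.0 [11.4  5.  11.2] travel [-0.059 -0.005 -0.001]
0 [11.4  5.  11.2]
10 [ 5.5  5.  19.3]
20 [ 5.3  5.  27.4]
30 [12.5  5.  35.5]
40 [20.6  8.5 43.6]
50 [28.6 14.4 51.6]
60 [36.7 22.3 59.7]
70 [44.8 31.4 67.8]
80 [52.9 40.9 75.9]
draw 10mm [-0.117 -0.011  0.162]
```

play_rows(twist=[[0, 0, 0], [0, 0, 0], [0, 0, 0], [0, 0, 0], [0, 0, 0], [0, 0, 0]], travel=[[0, 0, 0], [0, 0, 0], [0, 0, 0.04], [0, 0, 0.04], [0, 0, 0.04], [0, 0, 0]], grip=[0.85, 0.85, 0.85, 0.85, 0.85, 0.85], force=25)

```text
time_s: 10.9
ee_pos: [0.5509, 0.1484, 0.1144]
eef_rot: [-1.57, 0.0, -1.477]
force: [0.3, 0.2, -1.3]
grip_width: 0.0119
```

play_rows(twist=[[0.003, -0.033, 0], [0.003, -0.033, 0], [0.003, -0.033, 0], [0.003, -0.033, 0], [0.003, -0.033, 0], [0.003, -0.033, 0], [0, 0, 0], [0, 0, 0]], travel=[[-0.09, -0.008, 0.017], [-0.07, -0.006, 0.012], [-0.059, -0.006, 0.017], [-0.069, -0.006, 0.002], [-0.048, -0.004, 0.007], [-0.056, -0.005, 0.001], [0, 0, 0], [0, 0, 0]], grip=[0.85, 0.85, 0.85, 0.85, 0.85, 0.85, 0.85, 0.85], force=25)

```text
time_s: 11.7
ee_pos: [0.5312, 0.1466, 0.117]
eef_rot: [-1.259, -0.001, -1.478]
force: [0.9, 0.2, -1.2]
grip_width: 0.0119
```

```bash
cat >> pl.py <<'E'
RQ=np.array([.5407,.2460]); PSI=.0925
def rackpt(x,y,z,q=None):
    c,s=np.cos(PSI),np.sin(PSI); return np.array([RQ[0]+c*x-s*y,RQ[1]+s*x+c*y,z])
def cpose(y,x,z,d,L=.096):
    t=np.radians(d); return rackpt(x*1e-3-L*np.sin(t),y*1e-3,z*1e-3+L*np.cos(t)),PSI,t
E
python3 - <<'E'
from pl import *
step(*cpose(-99,9.5,25.5,18))
p=ctrl.camera("scene")
g=lambda p: dict(p,img=np.clip(p["img"].astype(float)*1.5,0,255).astype(np.uint8))
save(g(p),"a9",crop=(240,150,360,250),s=6)
E
```

```text
pos [0.5312 0.1466 0.117 ] rpy [-1.259e+00 -1.000e-03 -1.478e+00] q [ 0.22  0.26  1.85 -0.06  0.72  0.17] w 0.0119 F [ 0.9  0.2 -1.2] t 11.7
total travel [-0.029 -0.022 -0.005] total twist [ 0.0007 -0.0017 -0.0004]
```

View pics/a9.png

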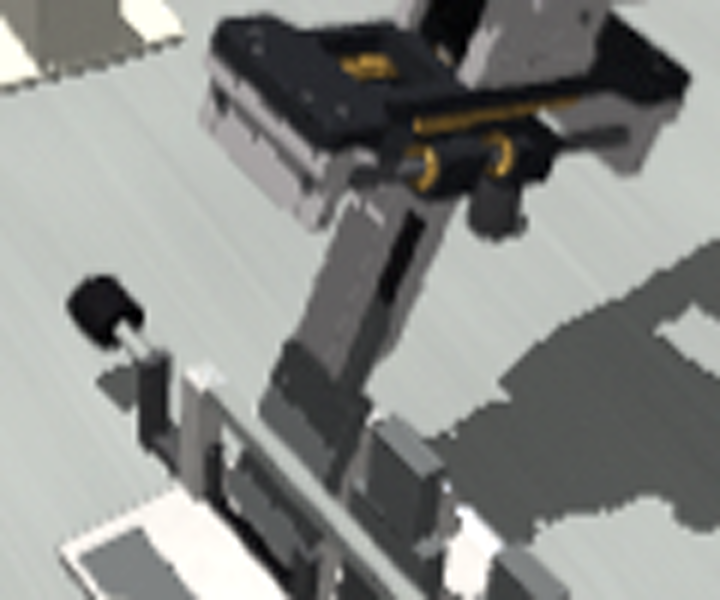

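play_rows(twist=[[0.003, -0.033, 0], [0.003, -0.033, 0], [0.003, -0.033, 0], [0.003, -0.033, 0], [0.003, -0.033, 0], [0.003, -0.033, 0], [0, 0, 0], [0, 0, 0]], travel=[[-0.055, -0.005, -0.004], [-0.063, -0.006, -0.008], [-0.06, -0.006, -0.013], [-0.058, -0.005, -0.008], [-0.065, -0.006, -0.003], [-0.059, -0.005, 0], [0, 0, 0], [0, 0, 0]], grip=[0.85, 0.85, 0.85, 0.85, 0.85, 0.85, 0.85, 0.85], force=25)

```text
time_s: 12.55
ee_pos: [0.5136, 0.1449, 0.1151]
eef_rot: [-0.948, -0.002, -1.478]
force: [0.1, -0.8, -0.5]
grip_width: 0.0119
```

```bash
python3 - <<'E'
from pl import *
step(*cpose(-99,18.2,37.3,36))
p=ctrl.camera("scene")
g=lambda p: dict(p,img=np.clip(p["img"].astype(float)*1.5,0,255).astype(np.uint8))
save(g(p),"a10",crop=(240,150,360,250),s=6)
E
```

```text
pos [0.5136 0.1449 0.1151] rpy [-0.948 -0.002 -1.478] q [ 0.25  0.14  2.11 -0.34  0.29  0.45] w 0.0119 F [ 0.1 -0.8 -0.5] t 12.55
total travel [-0.037 -0.021 -0.004] total twist [ 0.0015 -0.0032  0.    ]
```

View pics/a10.png

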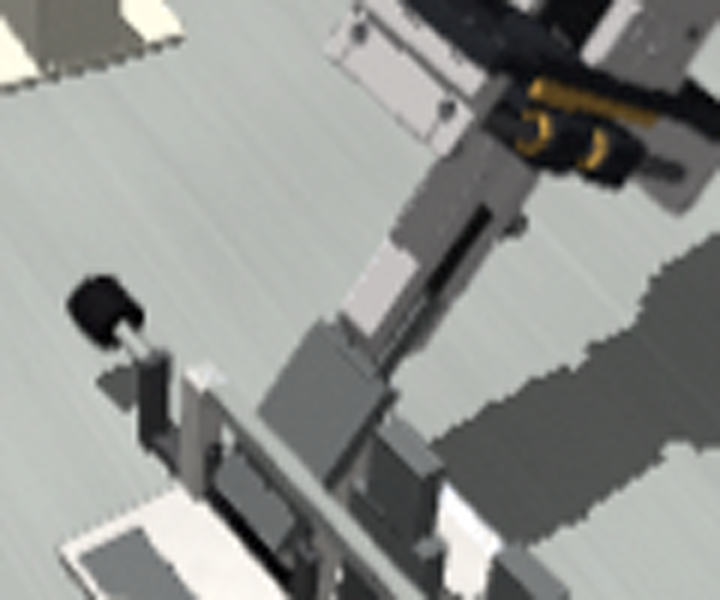

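play_rows(twist=[[0, 0, 0], [0, 0, 0], [0, 0, 0], [0, 0, 0], [0, 0, 0], [0, 0, 0]], travel=[[-0.058, -0.005, 0.081], [-0.058, -0.005, 0.081], [-0.058, -0.005, 0.081], [-0.058, -0.005, 0.081], [-0.058, -0.005, 0.081], [-0.058, -0.005, 0.081]], grip=[0.85, 0.85, 0.85, 0.85, 0.85, 0.85])

```text
time_s: 13.2
ee_pos: [0.4955, 0.1435, 0.1397]
eef_rot: [-0.946, -0.001, -1.478]
force: [-0.3, -0.2, -0.9]
grip_width: 0.0118
```

```bash
python3 - <<'E'
from pl import *
s=.5878;c=.809
step(*cpose(-99,18.2-30*s,37.3+30*c,36))
E
```

```text
pos [0.4955 0.1435 0.1397] rpy [-9.460e-01 -1.000e-03 -1.478e+00] q [ 0.26  0.05  2.13 -0.29  0.35  0.41] w 0.0118 F [-0.3 -0.2 -0.9] t 13.2
total travel [-0.025 -0.024 -0.009] total twist [ 0.0011 -0.0022 -0.0002]
```

play_rows(twist=[[0, 0, 0], [0, 0, 0], [0, 0, 0], [0, 0, 0], [0, 0, 0], [-0.006, 0.066, 0], [-0.006, 0.066, 0], [-0.006, 0.066, 0], [-0.006, 0.066, 0], [-0.006, 0.066, 0], [-0.006, 0.066, 0], [0, 0, 0]], travel=[[-0.1, -0.01, 0.14], [-0.11, -0.01, 0.16], [-0.11, -0.01, 0.16], [-0.11, -0.01, 0.16], [-0.11, -0.01, 0.16], [0, -0.1, 0.13], [0.05, -0.2, 0.13], [0.05, -0.4, 0.13], [0.05, -0.5, 0.13], [0.05, -0.5, 0.13], [0.05, -0.5, 0.13], [0, -0.5, 0]], grip=[0.85, 0.85, 0.85, 0.85, 0.85, 0.85, 0.85, 0.85, 0.85, 0.85, 0.85, 0.85])

```text
time_s: 14.4
ee_pos: [0.4822, 0.005, 0.2184]
eef_rot: [-1.573, 0.0, -1.477]
force: [0.9, 0.6, -1.6]
grip_width: 0.0118
```

```bash
cat > look.py <<'E'
from pl import *
import pickle
def look(name,crops):
    out=[]
    for n,c,s in crops:
        p=ctrl.camera(n); g=dict(p,img=np.clip(p["img"].astype(float)*1.5,0,255).astype(np.uint8)); save(g,f"{name}_{n[0]}",crop=c,s=s); out.append(p)
    pickle.dump(out,open(f"{name}.pkl","wb")); return out
E
python3 - <<'E'
from look import *
step((.4843,-.3748,.21),-.041)
look("b1",[("scene",(170,60,330,180),5),("top",(310,180,440,260),5)])
E
```

```text
pos [0.4822 0.005  0.2184] rpy [-1.573  0.    -1.477] q [-0.07  0.15  1.7   0.    1.3  -0.16] w 0.0118 F [ 0.9  0.6 -1.6] t 14.4
total travel [ 0.042 -7.595 -0.167] total twist [-0.0003 -0.0014 -0.0856]
```

View pics/b1_s.png

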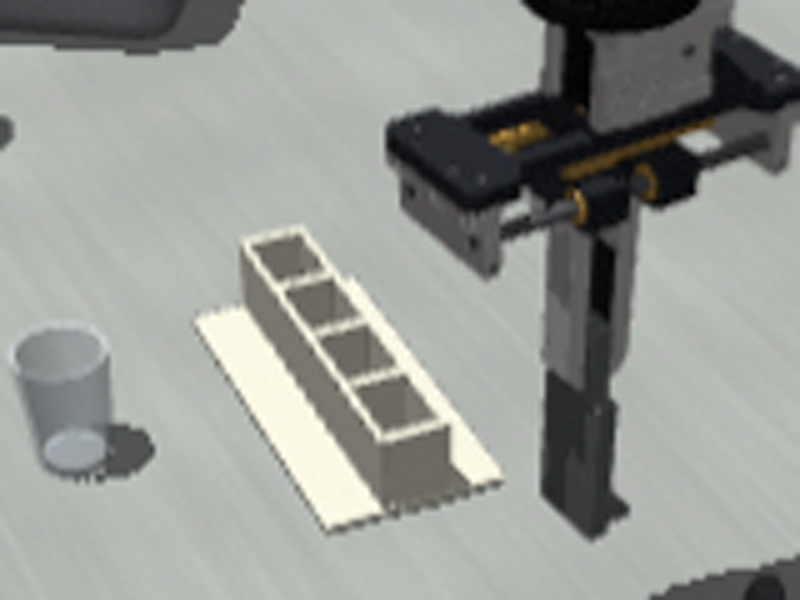

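View pics/b1_t.png

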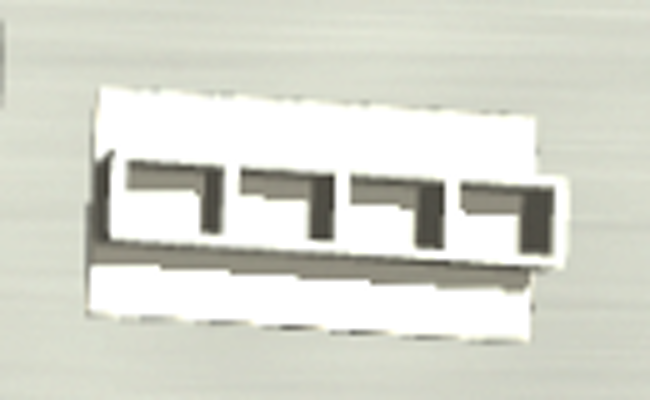

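play_rows(twist=[[0, -0.0014, -0.007], [0, 0, -0.007], [0, 0, -0.007], [0, 0, -0.007], [0, 0, -0.007], [0, 0, -0.007], [0, 0, -0.007], [0, 0, -0.007], [0, 0, -0.007], [0, 0, -0.007], [0, 0, -0.007], [0, 0, -0.007]], travel=[[0, -0.6, 0], [0, -0.65, 0], [0, -0.65, 0], [0, -0.65, 0], [0, -0.65, 0], [0, -0.65, 0], [0, -0.65, 0], [0, -0.65, 0], [0, -0.65, 0], [0, -0.65, 0], [0, -0.65, 0], [0, -0.4, 0]], grip=[0.85, 0.85, 0.85, 0.85, 0.85, 0.85, 0.85, 0.85, 0.85, 0.85, 0.85, 0.85])

```text
time_s: 15.7
ee_pos: [0.4812, -0.3701, 0.2175]
eef_rot: [-1.568, -0.0, -1.61]
force: [0.7, 0.2, -1.1]
grip_width: 0.0116
```

```bash
python3 - <<'E'
from look import *
step((.4843,-.3743,.17),-.041)
E
```

```text
pos [ 0.4812 -0.3701  0.2175] rpy [-1.568 -0.    -1.61 ] q [-0.72  0.42  1.34  0.    1.37 -0.68] w 0.0116 F [ 0.7  0.2 -1.1] t 15.7
total travel [ 0.063 -0.085 -0.949] total twist [ 0.0002  0.0016 -0.0009]
```

play_rows(twist=[[0, 0.0016, -0.001], [0, 0, 0], [0, 0, 0], [0, 0, 0], [0, 0, 0]], travel=[[0.06, -0.08, -0.25], [0, 0, -0.3], [0, 0, -0.3], [0, 0, 0], [0, 0, 0]], grip=[0.85, 0.85, 0.85, 0.85, 0.85])

```text
time_s: 16.2
ee_pos: [0.4846, -0.3721, 0.175]
eef_rot: [-1.571, -0.0, -1.61]
force: [0.4, 0.2, -0.8]
grip_width: 0.0115
```

```bash
python3 - <<'E'
from look import *
step((.4843,-.3743,.1055),-.041)
S,T=look("b2",[("scene",(190,80,290,160),8),("top",(350,150,450,250),6)])
p,R,o=state()
import fit0
# predicted carrier from FK: origin = p - 96mm down, yaw
def cbox(q):
    out=[]
    for b in [(-.006,.006,-.022,.022,0,.082),(-.024,-.006,-.015,.015,0,.006)]:
        out.append(b)
    return out
psi=-.041
for P,off,s,n in((S,(190,80),8,"b2o_s"),(T,(350,150),6,"b2o_t")):
    w=(100,80) if n[-1]=="s" else (100,100)
    im=cv2.resize(np.clip(P["img"][off[1]:off[1]+w[1],off[0]:off[0]+w[0]]*1.5,0,255).astype(np.uint8),None,fx=s,fy=s,interpolation=cv2.INTER_CUBIC)
    for x0,x1,y0,y1,z0,z1 in cbox(0):
        C=np.array([(x,y,z) for x in(x0,x1) for y in(y0,y1) for z in(z0,z1)])
        W=Ro.from_euler("z",psi).apply(C)+p-[0,0,.096]
        u=(proj(P,W)-off+.5)*s-.5
        for i in range(8):
            for j in range(i):
                if bin(i^j).count("1")==1: cv2.line(im,tuple(np.round(u[i]).astype(int).tolist()),tuple(np.round(u[j]).astype(int).tolist()),(255,255,0),1)
    tq=(.4789,-.2874,-.0415)
    for y in(-.087,-.029):
        C=np.array([(x,yy,.058) for x,yy in((-.018,y-.0255),(.018,y-.0255),(.018,y+.0255),(-.018,y+.0255))])
        u=(proj(P,fit0.W(tq,C))-off+.5)*s-.5
        cv2.polylines(im,[np.round(u).astype(int).reshape(-1,1,2)],True,(255,0,0),1)
    save(P,n,img=im)
E
```

```text
pos [ 0.4846 -0.3721  0.175 ] rpy [-1.571 -0.    -1.61 ] q [-0.71  0.47  1.38 -0.    1.29 -0.68] w 0.0115 F [ 0.4  0.2 -0.8] t 16.2
total travel [-0.006 -0.045 -1.39 ] total twist [ 0.     -0.0003 -0.0011]
```

View pics/b2o_s.png

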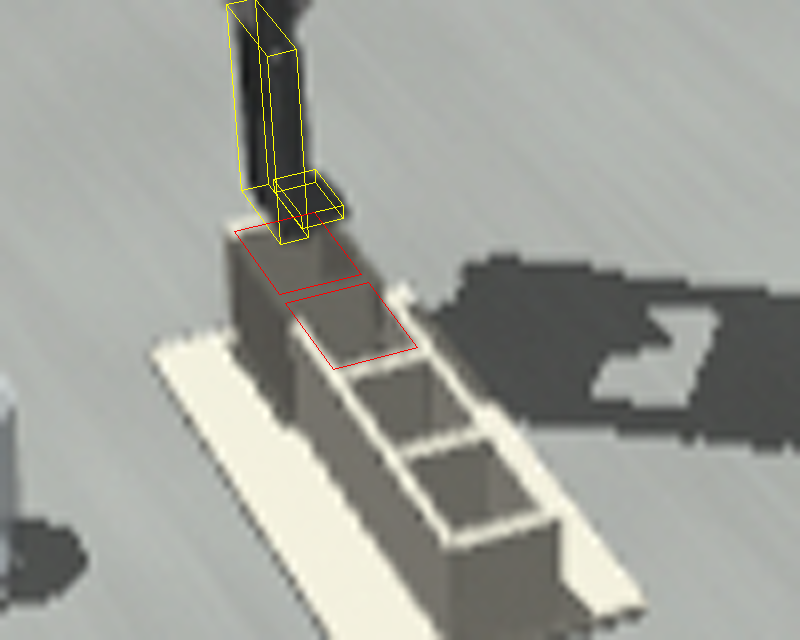

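View pics/b2o_t.png

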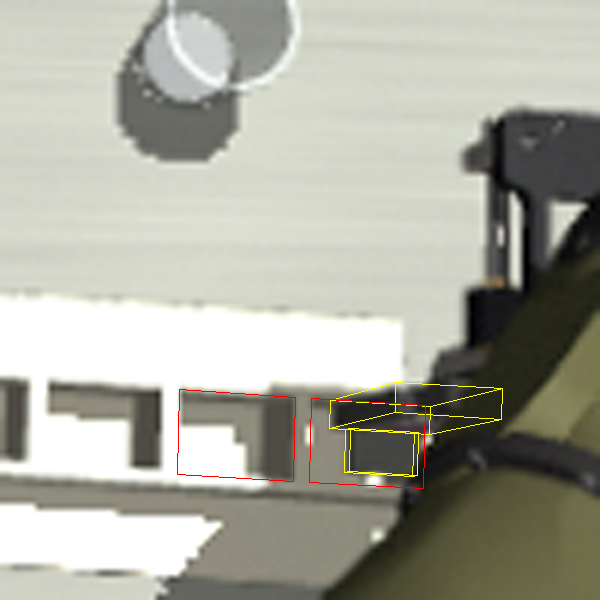

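```bash
python3 - <<'E'
from look import *
import fit0
S,T=pickle.load(open("b2.pkl","rb")); p=np.array([.4846,-.3721,.175])
for P,off,w,s,n in((T,(390,205),(45,35),16,"b3t"),(S,(210,75),(60,45),13,"b3s")):
    im=cv2.resize(np.clip(P["img"][off[1]:off[1]+w[1],off[0]:off[0]+w[0]]*2.6,0,255).astype(np.uint8),None,fx=s,fy=s,interpolation=cv2.INTER_CUBIC)
    for x0,x1,y0,y1,z0,z1 in [(-.006,.006,-.022,.022,0,.082),(-.024,-.006,-.015,.015,0,.006)]:
        C=np.array([(x,y,z) for x in(x0,x1) for y in(y0,y1) for z in(z0,z1)])
        u=(proj(P,Ro.from_euler("z",-.041).apply(C)+p-[0,0,.096])-off+.5)*s-.5
        for v in u: cv2.circle(im,tuple(np.round(v).astype(int).tolist()),3,(255,0,0),-1)
    save(P,n,img=im)
E
```

```text
(no output)
```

View pics/b3t.png

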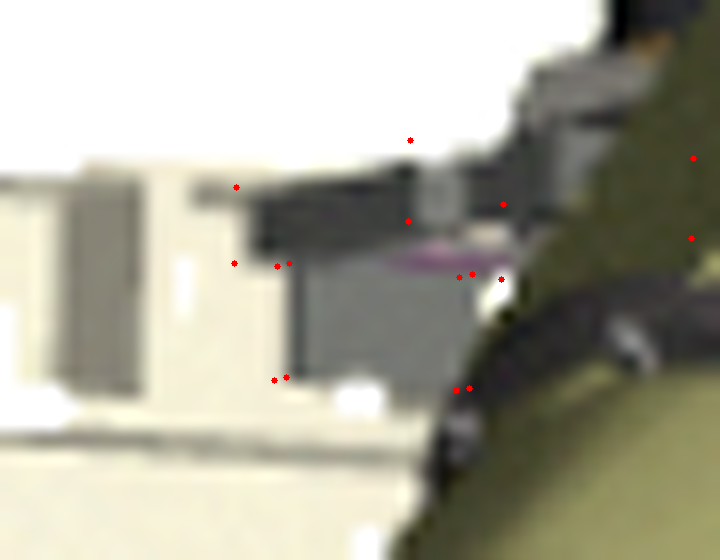

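View pics/b3s.png

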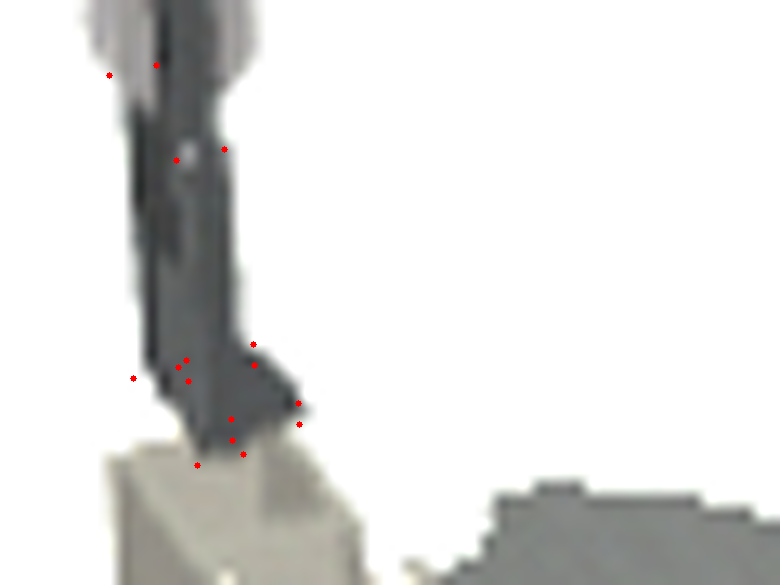

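play_rows(twist=[[0, 0, 0], [0, 0, 0], [0, 0, 0], [0, 0, 0], [0, 0, 0], [0, 0, 0]], travel=[[0, -0.012, -0.1], [0, 0, -0.15], [0, 0, -0.15], [0, 0, -0.15], [0, 0, -0.1], [0, 0, 0]], grip=[0.85, 0.85, 0.85, 0.85, 0.85, 0.85])

```text
time_s: 16.9
ee_pos: [0.4839, -0.3734, 0.1412]
eef_rot: [-1.572, 0.001, -1.611]
force: [-0.6, -0.2, -0.8]
grip_width: 0.0119
```

```bash
python3 - <<'E'
from look import *
step((.4843,-.3725,.104),-.041)
S,T=look("b4",[("scene",(190,80,290,160),8),("top",(350,170,450,250),8)])
E
```

```text
pos [ 0.4839 -0.3734  0.1412] rpy [-1.572e+00  1.000e-03 -1.611e+00] q [-0.72  0.5   1.42 -0.    1.23 -0.68] w 0.0119 F [-0.6 -0.2 -0.8] t 16.9
total travel [ 0.008  0.018 -0.744] total twist [-0.0005 -0.001  -0.0005]
```

View pics/b4_s.png

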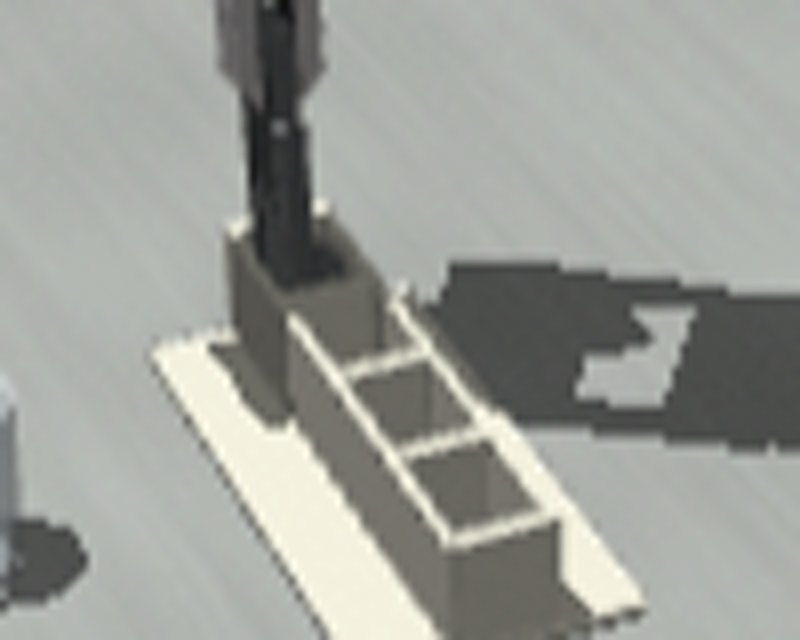

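View pics/b4_t.png

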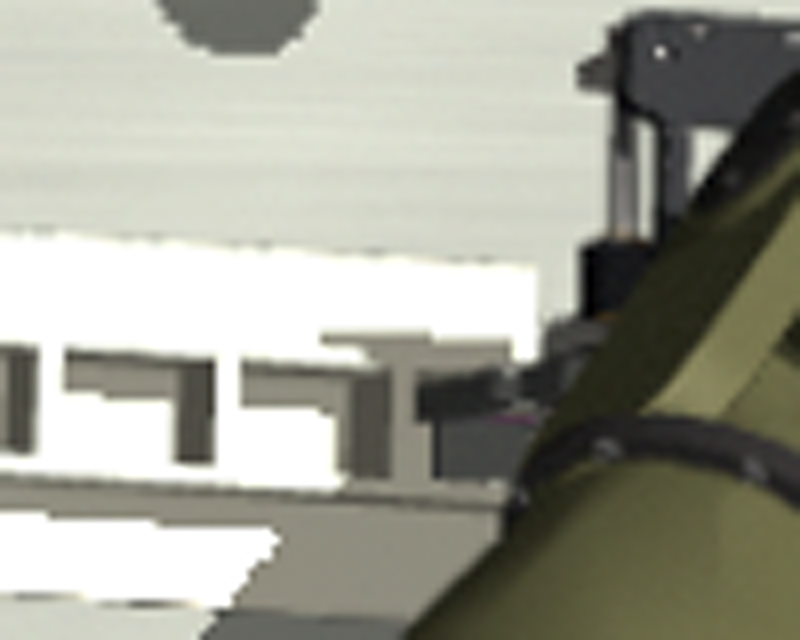

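play_rows(twist=[[0, 0, 0], [0, 0, 0], [0, 0, 0], [0, 0, 0], [0, 0, 0], [0, 0, 0], [0, 0, 0], [0, 0, 0]], travel=[[0, -0.012, -0.1], [0, 0, -0.15], [0, 0, -0.15], [0, 0, -0.14], [0, 0, -0.08], [0, 0, -0.05], [0, 0, -0.03], [0, 0, 0]], grip=[0.85, 0.85, 0.85, 0.85, 0.85, 0.85, 0.85, 0.85])

```text
time_s: 17.8
ee_pos: [0.4842, -0.3743, 0.1072]
eef_rot: [-1.571, -0.0, -1.611]
force: [0.0, 0.4, -1.3]
grip_width: 0.0118
```

```bash
python3 - <<'E'
from look import *
step((.4843,-.374,.104),-.041)
E
```

```text
pos [ 0.4842 -0.3743  0.1072] rpy [-1.571 -0.    -1.611] q [-0.72  0.54  1.44 -0.    1.16 -0.68] w 0.0118 F [ 0.   0.4 -1.3] t 17.8
total travel [ 0.002  0.005 -0.064] total twist [ 0.0002 -0.0002 -0.0005]
```

Still 3 mm above; continue in small steps until the floor is felt.

play_rows(twist=[[0, 0, 0], [0, 0, 0], [0, 0, 0], [0, 0, 0], [0, 0, 0], [0, 0, 0]], travel=[[0, 0, -0.02], [0, 0, -0.02], [0, 0, -0.02], [0, 0, -0.015], [0, 0, 0], [0, 0, 0]], grip=[0.85, 0.85, 0.85, 0.85, 0.85, 0.85])

```text
time_s: 18.4
ee_pos: [0.4843, -0.3743, 0.1038]
eef_rot: [-1.571, -0.001, -1.611]
force: [-0.9, -0.0, 3.5]
grip_width: 0.0119
```

play_rows(twist=[[0, 0, 0], [0, 0, 0], [0, 0, 0], [0, 0, 0], [0, 0, 0], [0, 0, 0], [0, 0, 0], [0, 0, 0], [0, 0, 0], [0, 0, 0]], travel=[[0, 0, 0], [0, 0, 0], [0, 0, 0], [0, 0, 0], [0, 0, 0.15], [0, 0, 0.3], [0, 0, 0.5], [0, 0, 0.5], [0, 0, 0.5], [0, 0, 0.3]], grip=[0.7, 0.6, 0.5, 0.3, 0.3, 0.2, 0.1, 0.0, -0.05, -0.05])

```text
time_s: 19.4
ee_pos: [0.4846, -0.3745, 0.2197]
eef_rot: [-1.568, -0.003, -1.611]
force: [-0.5, -0.1, 0.0]
grip_width: 0.0495
```

```bash
python3 - <<'E'
from look import *
step((.5437,.2112,.21),.0925)
S,T=look("b5",[("scene",(190,60,290,160),7),("top",(330,180,430,260),7)])
E
```

```text
pos [ 0.4846 -0.3745  0.2197] rpy [-1.568 -0.003 -1.611] q [-0.72  0.43  1.32 -0.    1.38 -0.68] w 0.0495 F [-0.5 -0.1  0. ] t 19.4
total travel [ 1.182 11.715 -0.195] total twist [0.0016 0.0017 0.0845]
```

View pics/b5_s.png

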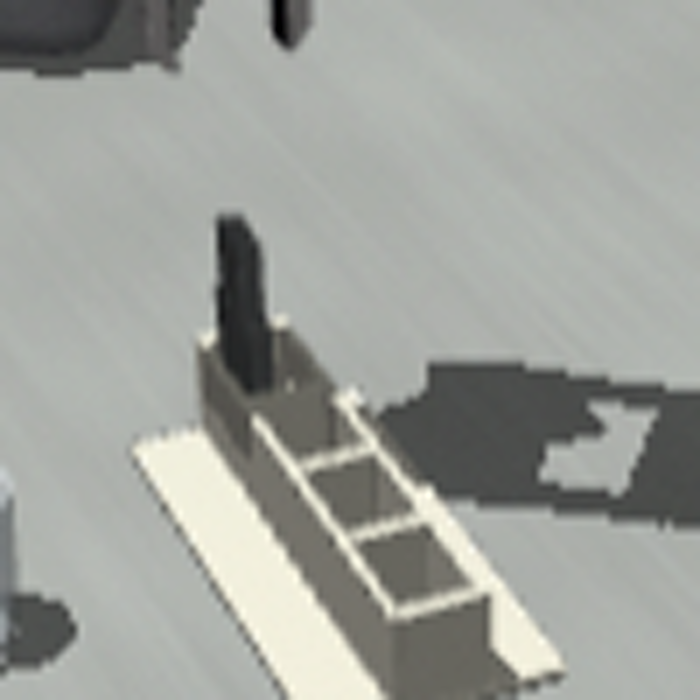

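play_rows(twist=[[0, 0.002, 0.007], [0, 0, 0.007], [0, 0, 0.007], [0, 0, 0.007], [0, 0, 0.007], [0, 0, 0.007], [0, 0, 0.007], [0, 0, 0.007], [0, 0, 0.007], [0, 0, 0.007], [0, 0, 0.007], [0, 0, 0.007]], travel=[[0.03, 0.4, 0], [0.06, 0.65, 0], [0.066, 0.68, 0], [0.066, 0.68, 0], [0.066, 0.68, 0], [0.066, 0.68, 0], [0.066, 0.68, 0], [0.066, 0.68, 0], [0.066, 0.68, 0], [0.066, 0.68, 0], [0.066, 0.68, 0], [0.066, 0.68, 0]], grip=[-0.05, -0.05, -0.05, -0.05, -0.05, -0.05, -0.05, -0.05, -0.05, -0.05, -0.05, -0.05])

```text
time_s: 20.7
ee_pos: [0.5214, 0.0197, 0.2158]
eef_rot: [-1.575, -0.0, -1.479]
force: [-0.1, 0.1, 1.2]
grip_width: 0.0495
```

play_rows(twist=[[0, 0, 0], [0, 0, 0], [0, 0, 0], [0, 0, 0], [0, 0, 0], [0, 0, 0], [0, 0, 0], [0, 0, 0]], travel=[[0.066, 0.65, 0], [0.066, 0.65, 0], [0.066, 0.65, 0], [0.066, 0.65, 0], [0.066, 0.65, 0], [0.066, 0.5, 0], [0, 0, 0], [0, 0, 0]], grip=[-0.05, -0.05, -0.05, -0.05, -0.05, -0.05, -0.05, -0.05])

```text
time_s: 21.5
ee_pos: [0.5412, 0.2056, 0.2155]
eef_rot: [-1.575, -0.001, -1.478]
force: [-1.1, 0.3, -1.3]
grip_width: 0.0491
```

```bash
python3 - <<'E'
from look import *
step((.5437,.2112,.108),.0925)
E
```

```text
pos [0.5412 0.2056 0.2155] rpy [-1.575e+00 -1.000e-03 -1.478e+00] q [0.3  0.37 1.43 0.   1.35 0.21] w 0.0491 F [-1.1  0.3 -1.3] t 21.5
total travel [ 0.049  0.111 -2.15 ] total twist [ 0.0007 -0.0027 -0.    ]
```

play_rows(twist=[[0, -0.003, 0], [0, 0, 0], [0, 0, 0], [0, 0, 0], [0, 0, 0], [0, 0, 0], [0, 0, 0], [0, 0, 0]], travel=[[0.05, 0.11, 0], [0, 0, -0.25], [0, 0, -0.35], [0, 0, -0.4], [0, 0, -0.4], [0, 0, -0.35], [0, 0, -0.3], [0, 0, 0]], grip=[-0.05, -0.05, -0.05, -0.05, -0.05, -0.05, -0.05, 0])

```text
time_s: 22.3
ee_pos: [0.5431, 0.2106, 0.1111]
eef_rot: [-1.573, -0.002, -1.48]
force: [0.8, 0.1, 0.2]
grip_width: 0.0473
```

```bash
python3 - <<'E'
from look import *
step((.5437,.2112,.108),.0925)
S,T=look("c1",[("scene",(260,170,350,250),8),("top",(150,160,240,220),8)])
E
```

```text
pos [0.5431 0.2106 0.1111] rpy [-1.573 -0.002 -1.48 ] q [ 0.31  0.47  1.53 -0.    1.14  0.22] w 0.0473 F [0.8 0.1 0.2] t 22.3
total travel [ 0.013  0.013 -0.062] total twist [ 0.0012 -0.0014  0.0008]
```

View pics/c1_s.png

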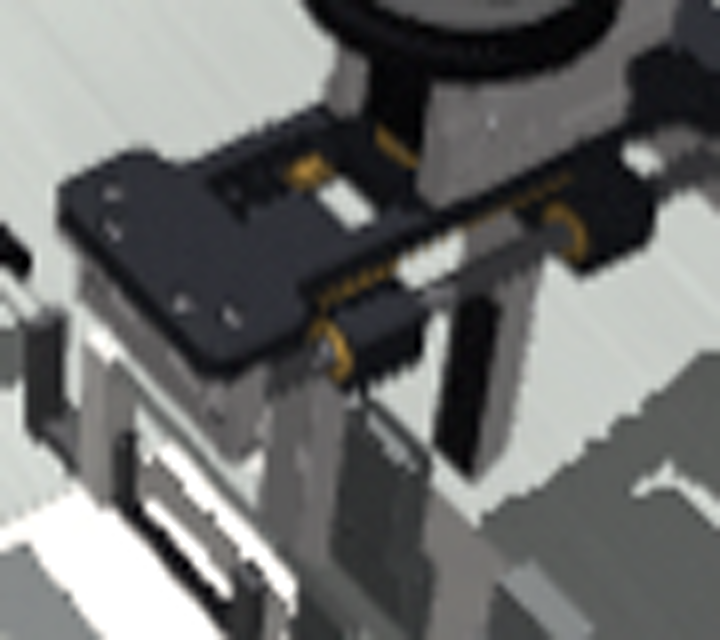

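play_rows(twist=[[0, -0.001, 0], [0, 0, 0], [0, 0, 0], [0, 0, 0], [0, 0, 0], [0, 0, 0], [0, 0, 0], [0, 0, 0], [0, 0, 0], [0, 0, 0], [0, 0, 0]], travel=[[0.01, 0.01, -0.06], [0, 0, 0], [0, 0, 0], [0, 0, 0], [0, 0, 0], [0, 0, 0], [0, 0, 0], [0, 0, 0], [0, 0, 0], [0, 0, 0], [0, 0, 0]], grip=[0.2, 0.4, 0.5, 0.6, 0.65, 0.7, 0.75, 0.8, 0.85, 0.85, 0.85], force=5)

```text
time_s: 23.5
ee_pos: [0.5445, 0.2117, 0.1105]
eef_rot: [-1.568, -0.001, -1.479]
force: [-1.4, -0.2, 1.1]
grip_width: 0.0118
```

```bash
python3 - <<'E'
from look import *
step((.5437,.2112,.108),.0925)
E
```

```text
pos [0.5445 0.2117 0.1105] rpy [-1.568e+00 -1.000e-03 -1.479e+00] q [ 0.31  0.47  1.53 -0.    1.13  0.22] w 0.0118 F [-1.4 -0.2  1.1] t 23.5
total travel [-0.016 -0.011 -0.051] total twist [0.0005 0.0018 0.0005]
```

```bash
cat > ex2.py <<'E'
from path import *
from ex import tcp,psi
T=np.array([(0,0,18),(3,0,19),(6,1.5,20),(9,3.5,21.5),(12,5,22.5),(15,7.5,24),(18,9.5,25.5),(21,11.5,27),(24,13.5,28.5),(27,15,30.5),(30,16.5,32.5),(33,18.1,35)])
if __name__=="__main__":
    prev=tcp(0,12,0,98)
    for d,x,z in T:
        c=tcp(x,z,d,98); dl=c-prev; prev=c
        print(d,np.round(clr(x,z,np.radians(d),True),1),"travel",np.round([dl[0]*np.cos(psi)/50,dl[0]*np.sin(psi)/50,dl[1]/50],3).tolist())
    s,c_=np.sin(np.radians(33)),np.cos(np.radians(33))
    for L in(0,10,20,30,40,50,60,70,80): print(L,np.round(clr(18.1-L*s,35+L*c_,np.radians(33),True),1))
    print("draw 10mm",np.round([-10*s*np.cos(psi)/50,-10*s*np.sin(psi)/50,10*c_/50],3))
E
python3 ex2.py
```

```text
0.0 [6. 2. 6.] travel [0.0, 0.0, 0.12]
3.0 [5.8 4.7 5.7] travel [-0.102, -0.009, 0.017]
6.0 [5.8 5.7 5.5] travel [-0.072, -0.007, 0.012]
9.0 [5.4 6.  5.7] travel [-0.061, -0.006, 0.017]
12.0 [5.7 6.8 5.5] travel [-0.071, -0.007, 0.001]
15.0 [5.9 6.4 5.8] travel [-0.05, -0.005, 0.006]
18.0 [6.2 6.3 6.1] travel [-0.058, -0.005, 0.001]
21.0 [6.7 6.1 6.4] travel [-0.056, -0.005, -0.004]
24.0 [7.7 5.9 6.7] travel [-0.055, -0.005, -0.009]
27.0 [8.5 5.7 7.6] travel [-0.062, -0.006, -0.004]
30.0 [9.7 5.4 8.5] travel [-0.06, -0.006, -0.009]
33.0 [11.1  4.6  9.9] travel [-0.055, -0.005, -0.004]
0 [11.1  4.6  9.9]
10 [ 5.3  4.6 18.3]
20 [ 4.8  4.6 26.7]
30 [12.1  4.6 35.1]
40 [20.5  6.7 43.5]
50 [28.9 12.1 51.9]
60 [37.2 19.5 60.2]
70 [45.6 28.6 68.6]
80 [54.  38.1 77. ]
draw 10mm [-0.108 -0.01   0.168]
```

play_rows(twist=[[0, 0, 0], [0, 0, 0], [0, 0, 0], [0, 0, 0], [0, 0, 0], [0, 0, 0]], travel=[[0, 0, 0], [0, 0, 0], [0, 0, 0.04], [0, 0, 0.04], [0, 0, 0.04], [0, 0, 0]], grip=[0.85, 0.85, 0.85, 0.85, 0.85, 0.85], force=25)

```text
time_s: 24.1
ee_pos: [0.5447, 0.2118, 0.1169]
eef_rot: [-1.567, -0.001, -1.479]
force: [-0.2, -0.0, -1.6]
grip_width: 0.0115
```

play_rows(twist=[[0.003, -0.033, 0], [0.003, -0.033, 0], [0.003, -0.033, 0], [0.003, -0.033, 0], [0.003, -0.033, 0], [0.003, -0.033, 0], [0.003, -0.033, 0], [0.003, -0.033, 0], [0.003, -0.033, 0], [0.003, -0.033, 0], [0.003, -0.033, 0], [0, 0, 0]], travel=[[-0.102, -0.009, 0.017], [-0.072, -0.007, 0.012], [-0.061, -0.006, 0.017], [-0.071, -0.007, 0.001], [-0.05, -0.005, 0.006], [-0.058, -0.005, 0.001], [-0.056, -0.005, -0.004], [-0.055, -0.005, -0.009], [-0.062, -0.006, -0.004], [-0.06, -0.006, -0.009], [-0.055, -0.005, -0.004], [0, 0, 0]], grip=[0.85, 0.85, 0.85, 0.85, 0.85, 0.85, 0.85, 0.85, 0.85, 0.85, 0.85, 0.85])

```text
time_s: 25.3
ee_pos: [0.5083, 0.2083, 0.1171]
eef_rot: [-0.996, -0.002, -1.479]
force: [0.3, -0.4, -0.3]
grip_width: 0.0117
```

```bash
python3 - <<'E'
from look import *
step(*cpose(-33,18.1,35,33,.0985))
look("c2",[("scene",(250,160,370,250),6)])
E
```

```text
pos [0.5083 0.2083 0.1171] rpy [-0.996 -0.002 -1.479] q [ 0.4   0.19  2.02 -0.43  0.41  0.66] w 0.0117 F [ 0.3 -0.4 -0.3] t 25.3
total travel [0.001 0.031 0.011] total twist [ 0.0012 -0.0007  0.0006]
```

View pics/c2_s.png

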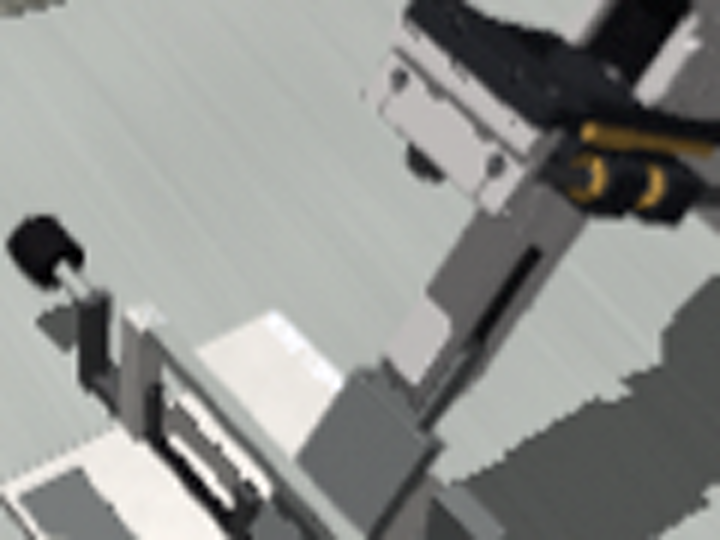

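play_rows(twist=[[0, 0, 0], [0, 0, 0], [0, 0, 0], [0, 0, 0], [0, 0, 0], [0, 0, 0], [0, 0, 0], [0, 0, 0], [0, 0, 0], [0, 0, 0], [0, 0, 0]], travel=[[-0.054, -0.005, 0.084], [-0.054, -0.005, 0.084], [-0.054, -0.005, 0.084], [-0.054, -0.005, 0.084], [-0.054, -0.005, 0.084], [-0.054, -0.005, 0.084], [-0.108, -0.01, 0.168], [-0.108, -0.01, 0.168], [-0.108, -0.01, 0.168], [-0.108, -0.01, 0.168], [-0.108, -0.01, 0.168]], grip=[0.85, 0.85, 0.85, 0.85, 0.85, 0.85, 0.85, 0.85, 0.85, 0.85, 0.85])

```text
time_s: 26.45
ee_pos: [0.4657, 0.2044, 0.1858]
eef_rot: [-0.995, -0.001, -1.48]
force: [-0.4, 0.4, -1.7]
grip_width: 0.0117
```

play_rows(twist=[[-0.006, 0.061, 0], [-0.006, 0.061, 0], [-0.006, 0.061, 0], [-0.006, 0.061, 0], [-0.006, 0.061, 0], [-0.006, 0.061, 0], [0, 0, -0.014], [0, 0, -0.014], [0, 0, -0.014], [0, 0, -0.014], [0, 0, -0.014], [0, 0, -0.014]], travel=[[0, 0, 0.13], [0.05, -0.2, 0.13], [0.05, -0.4, 0.13], [0.05, -0.5, 0.13], [0.05, -0.5, 0.1], [0.05, -0.6, 0], [0, -0.65, 0], [0, -0.65, 0], [0, -0.65, 0], [0, -0.65, 0], [0, -0.65, 0], [0, -0.5, 0]], grip=[0.85, 0.85, 0.85, 0.85, 0.85, 0.85, 0.85, 0.85, 0.85, 0.85, 0.85, 0.85])

```text
time_s: 27.65
ee_pos: [0.4784, -0.0945, 0.2165]
eef_rot: [-1.573, -0.005, -1.611]
force: [0.1, -0.3, -1.2]
grip_width: 0.0119
```

```bash
python3 - <<'E'
from look import *
step((.4822,-.315,.2),-.041)
look("c3",[("scene",(170,60,330,180),5),("top",(310,180,440,260),5)])
E
```

```text
pos [ 0.4784 -0.0945  0.2165] rpy [-1.573 -0.005 -1.611] q [-0.27  0.16  1.69 -0.01  1.3  -0.23] w 0.0119 F [ 0.1 -0.3 -1.2] t 27.65
total travel [ 0.077 -4.41  -0.329] total twist [ 0.0031 -0.0013 -0.0005]
```

View pics/c3_s.png

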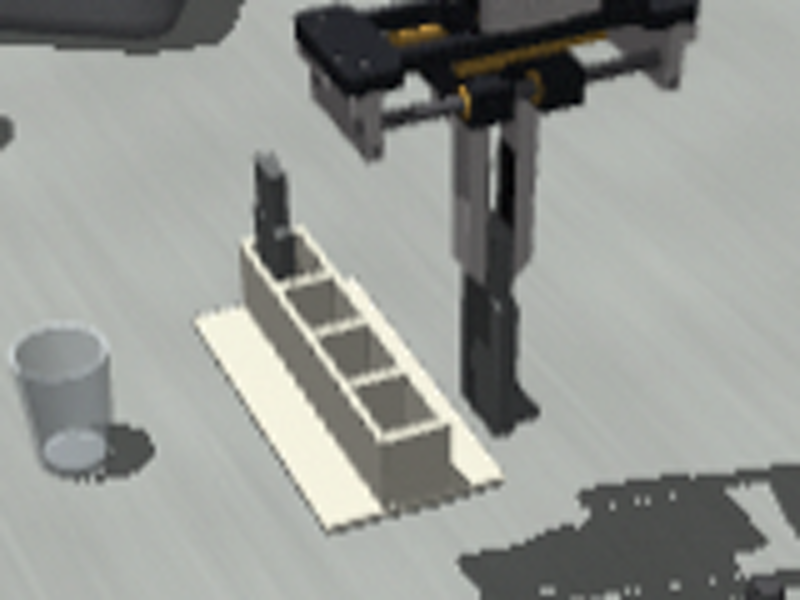

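View pics/c3_t.png

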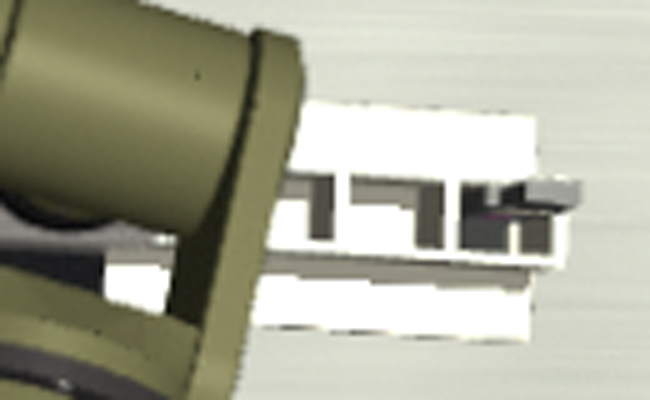

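play_rows(twist=[[0.003, -0.001, 0], [0, 0, 0], [0, 0, 0], [0, 0, 0], [0, 0, 0], [0, 0, 0], [0, 0, 0], [0, 0, 0], [0, 0, 0], [0, 0, 0], [0, 0, 0]], travel=[[0.02, -0.55, 0], [0.02, -0.6, 0], [0.02, -0.6, 0], [0.02, -0.6, 0], [0.02, -0.6, 0], [0.02, -0.6, 0], [0.02, -0.5, 0], [0.02, -0.36, -0.25], [0, 0, -0.25], [0, 0, -0.25], [0, 0, 0]], grip=[0.85, 0.85, 0.85, 0.85, 0.85, 0.85, 0.85, 0.85, 0.85, 0.85, 0.85])

```text
time_s: 28.85
ee_pos: [0.4863, -0.3119, 0.1765]
eef_rot: [-1.574, 0.002, -1.609]
force: [0.3, 0.2, -1.5]
grip_width: 0.012
```

```bash
cat > hov.py <<'E'
from look import *
import fit0, sys
def hov(name,slot_y,L,tq=(.4789,-.2874,-.0415),so=(190,80),to=(360,170)):
    psi=tq[2]; tgt=fit0.W(tq,[(.009,slot_y,0)])[0]; step((tgt[0],tgt[1],.008+L),psi)
    p,R,o=state()
    for cam,off,w,s in(("top",to,(80,75),10),("scene",so,(90,70),8.8)):
        P=ctrl.camera(cam)
        im=cv2.resize(np.clip(P["img"][off[1]:off[1]+w[1],off[0]:off[0]+w[0]]*2.,0,255).astype(np.uint8),None,fx=s,fy=s,interpolation=cv2.INTER_CUBIC)
        for b in [(-.006,.006,-.022,.022,0,.082),(-.024,-.006,-.015,.015,0,.006)]:
            x0,x1,y0,y1,z0,z1=b
            C=np.array([(x,y,z) for x in(x0,x1) for y in(y0,y1) for z in(z0,z1)])
            u=(proj(P,R_of(psi).apply(np.zeros(3))+Ro.from_euler("z",psi).apply(C)+p-[0,0,L])-off+.5)*s-.5
            for v in u: cv2.circle(im,tuple(np.round(v).astype(int).tolist()),3,(255,0,0),-1)
        C=np.array([(x,slot_y+yy,.058) for x,yy in((-.018,-.0255),(.018,-.0255),(.018,.0255),(-.018,.0255))])
        for v in (proj(P,fit0.W(tq,C))-off+.5)*s-.5: cv2.circle(im,tuple(np.round(v).astype(int).tolist()),3,(0,0,255),-1)
        save(P,f"{name}_{cam[0]}",img=im)
E
python3 -c "
from hov import *
hov('c4',-.029,.0985)"
```

```text
pos [ 0.4863 -0.3119  0.1765] rpy [-1.574  0.002 -1.609] q [-0.63  0.39  1.48 -0.    1.27 -0.6 ] w 0.012 F [ 0.3  0.2 -1.5] t 28.85
total travel [ 0.007 -0.098 -1.401] total twist [-0.0012 -0.0022 -0.0023]
```

View pics/c4_t.png

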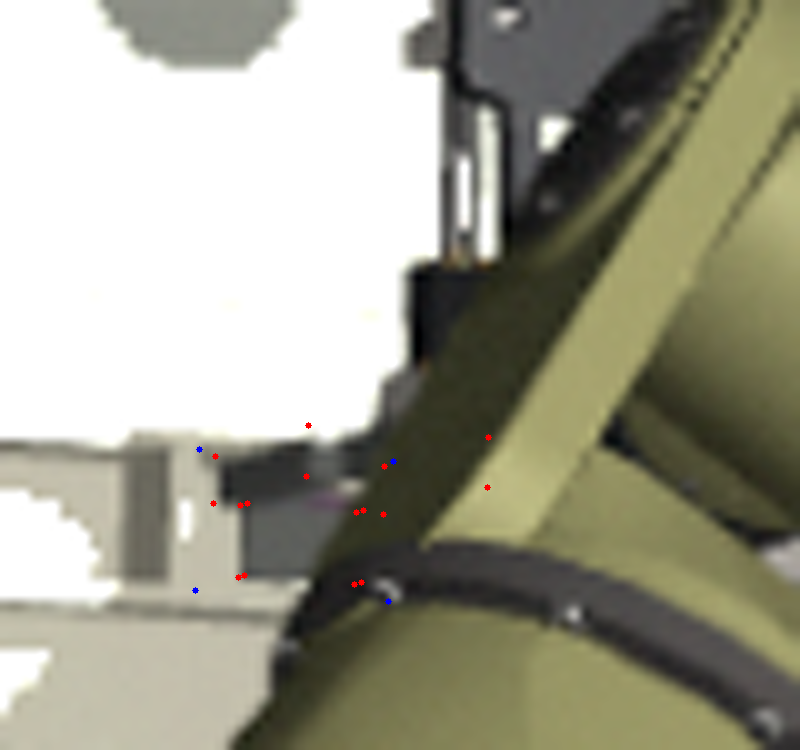

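View pics/c4_s.png

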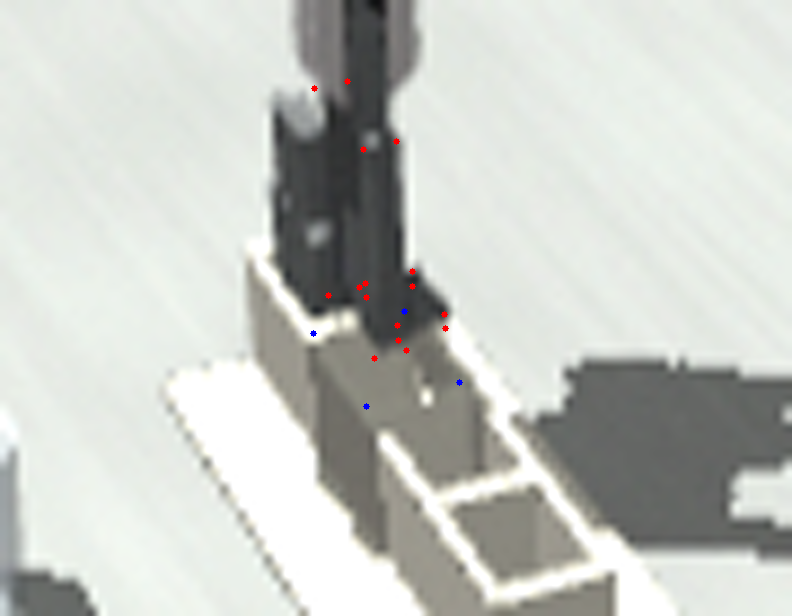

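play_rows(twist=[[0, -0.002, -0.002], [0, 0, 0], [0, 0, 0], [0, 0, 0], [0, 0, 0], [0, 0, 0], [0, 0, 0], [0, 0, 0]], travel=[[0.01, -0.07, 0], [0, 0, 0], [0, 0, -0.15], [0, 0, -0.15], [0, 0, -0.15], [0, 0, -0.1], [0, 0, -0.1], [0, 0, 0]], grip=[0.85, 0.85, 0.85, 0.85, 0.85, 0.85, 0.85, 0.85])

```text
time_s: 29.75
ee_pos: [0.487, -0.3169, 0.1451]
eef_rot: [-1.57, 0.001, -1.613]
force: [0.1, -0.7, -1.1]
grip_width: 0.0118
```

```bash
python3 -c "
from hov import *
hov('c5',-.029,.0985)"
```

```text
pos [ 0.487  -0.3169  0.1451] rpy [-1.570e+00  1.000e-03 -1.613e+00] q [-0.64  0.43  1.51  0.    1.2  -0.6 ] w 0.0118 F [ 0.1 -0.7 -1.1] t 29.75
total travel [-0.006  0.003 -0.771] total twist [-0.0003  0.0008  0.0005]
```

View pics/c5_t.png

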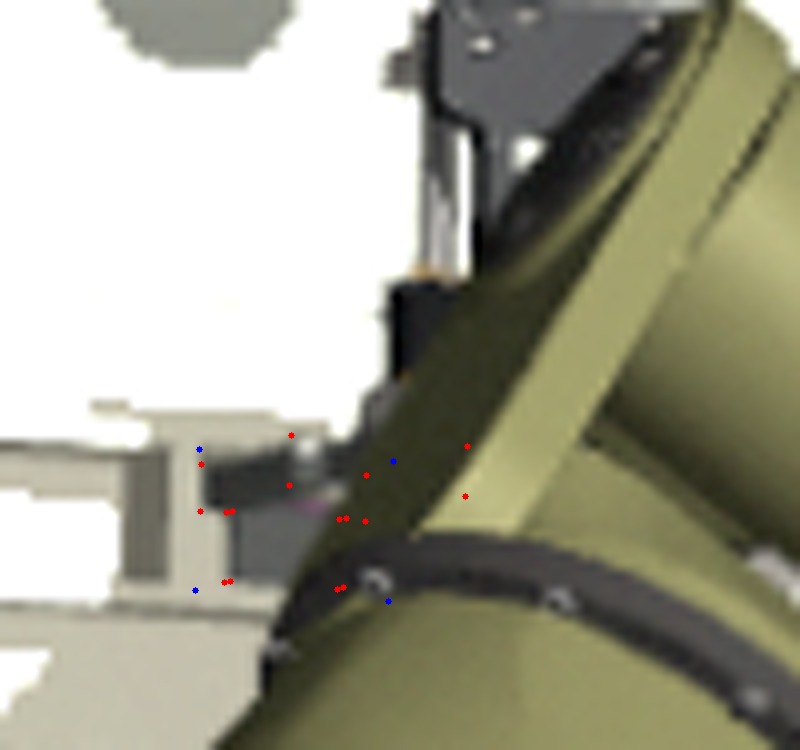

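View pics/c5_s.png

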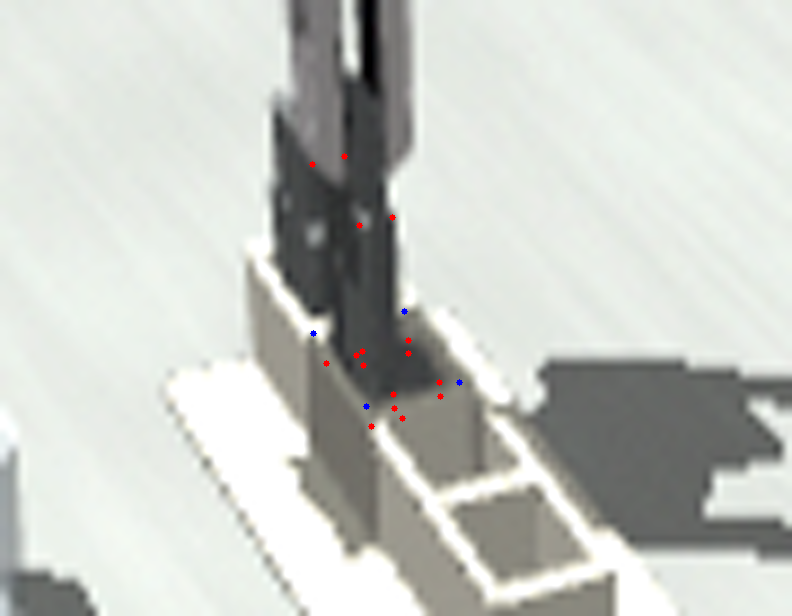

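play_rows(twist=[[0, 0, 0], [0, 0, 0], [0, 0, 0], [0, 0, 0], [0, 0, 0], [0, 0, 0], [0, 0, 0], [0, 0, 0], [0, 0, 0], [0, 0, 0]], travel=[[0, 0, -0.1], [0, 0, -0.15], [0, 0, -0.15], [0, 0, -0.15], [0, 0, -0.1], [0, 0, -0.05], [0, 0, -0.02], [0, 0, -0.02], [0, 0, 0], [0, 0, 0]], grip=[0.85, 0.85, 0.85, 0.85, 0.85, 0.85, 0.85, 0.85, 0.85, 0.85])

```text
time_s: 30.85
ee_pos: [0.4873, -0.3171, 0.1091]
eef_rot: [-1.568, -0.0, -1.613]
force: [-0.0, -0.9, -0.4]
grip_width: 0.0117
```

play_rows(twist=[[0, 0, 0], [0, 0, 0], [0, 0, 0], [0, 0, 0], [0, 0, 0], [0, 0, 0]], travel=[[0, 0, -0.02], [0, 0, -0.02], [0, 0, -0.02], [0, 0, -0.01], [0, 0, 0], [0, 0, 0]], grip=[0.85, 0.85, 0.85, 0.85, 0.85, 0.85])

```text
time_s: 31.45
ee_pos: [0.4874, -0.3172, 0.1065]
eef_rot: [-1.568, -0.001, -1.613]
force: [-2.1, 2.7, 9.9]
grip_width: 0.0118
```

play_rows(twist=[[0, 0, 0], [0, 0, 0], [0, 0, 0], [0, 0, 0], [0, 0, 0], [0, 0, 0], [0, 0, 0], [0, 0, 0], [0, 0, 0], [0, 0, 0]], travel=[[0, 0, 0], [0, 0, 0], [0, 0, 0], [0, 0, 0], [0, 0, 0.15], [0, 0, 0.3], [0, 0, 0.5], [0, 0, 0.5], [0, 0, 0.5], [0, 0, 0.3]], grip=[0.7, 0.6, 0.5, 0.3, 0.3, 0.2, 0.1, 0.0, -0.05, -0.05])

```text
time_s: 32.45
ee_pos: [0.4876, -0.3173, 0.2215]
eef_rot: [-1.566, -0.002, -1.613]
force: [-0.2, 0.7, -1.0]
grip_width: 0.0492
```

```bash
python3 - <<'E'
from look import *
step((.5385,.277,.21),.0925)
S,T=look("c6",[("scene",(190,60,290,160),6)])[0],0
E
```

```text
pos [ 0.4876 -0.3173  0.2215] rpy [-1.566 -0.002 -1.613] q [-0.64  0.36  1.42  0.    1.35 -0.6 ] w 0.0492 F [-0.2  0.7 -1. ] t 32.45
total travel [ 1.018 11.886 -0.23 ] total twist [0.0012 0.0033 0.0857]
```

View pics/c6_s.png

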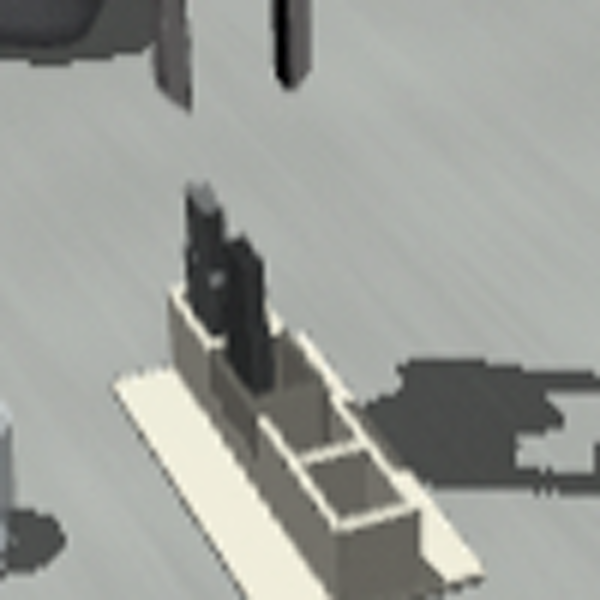

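play_rows(twist=[[0, 0.003, 0.007], [0, 0, 0.007], [0, 0, 0.007], [0, 0, 0.007], [0, 0, 0.007], [0, 0, 0.007], [0, 0, 0.007], [0, 0, 0.007], [0, 0, 0.007], [0, 0, 0.007], [0, 0, 0.007], [0, 0, 0.007]], travel=[[0.03, 0.4, 0], [0.06, 0.65, 0], [0.058, 0.68, 0], [0.058, 0.68, 0], [0.058, 0.68, 0], [0.058, 0.68, 0], [0.058, 0.68, 0], [0.058, 0.68, 0], [0.058, 0.68, 0], [0.058, 0.68, 0], [0.058, 0.68, 0], [0.058, 0.68, 0]], grip=[-0.05, -0.05, -0.05, -0.05, -0.05, -0.05, -0.05, -0.05, -0.05, -0.05, -0.05, -0.05])

```text
time_s: 33.7
ee_pos: [0.5206, 0.0769, 0.2185]
eef_rot: [-1.573, -0.0, -1.481]
force: [0.5, -0.3, 0.7]
grip_width: 0.0492
```

play_rows(twist=[[0, 0, 0], [0, 0, 0], [0, 0, 0], [0, 0, 0], [0, 0, 0], [0, 0, 0], [0, 0, 0], [0, 0, 0]], travel=[[0.058, 0.68, 0], [0.058, 0.68, 0], [0.058, 0.68, 0], [0.058, 0.68, 0], [0.058, 0.68, 0], [0.058, 0.55, 0], [0, 0, 0], [0, 0, 0]], grip=[-0.05, -0.05, -0.05, -0.05, -0.05, -0.05, -0.05, -0.05])

```text
time_s: 34.5
ee_pos: [0.5379, 0.2731, 0.218]
eef_rot: [-1.573, -0.0, -1.48]
force: [1.2, 0.2, 0.1]
grip_width: 0.0498
```

```bash
python3 - <<'E'
from look import *
step((.5385,.277,.108),.0925)
E
```

```text
pos [0.5379 0.2731 0.218 ] rpy [-1.573 -0.    -1.48 ] q [0.41 0.42 1.35 0.   1.38 0.32] w 0.0498 F [1.2 0.2 0.1] t 34.5
total travel [ 0.012  0.078 -2.199] total twist [ 0.0005 -0.0016  0.0012]
```

play_rows(twist=[[0, -0.001, 0.001], [0, 0, 0], [0, 0, 0], [0, 0, 0], [0, 0, 0], [0, 0, 0], [0, 0, 0], [0, 0, 0], [0, 0, 0]], travel=[[0, 0.08, 0], [0, 0, -0.25], [0, 0, -0.35], [0, 0, -0.4], [0, 0, -0.4], [0, 0, -0.35], [0, 0, -0.3], [0, 0, -0.15], [0, 0, 0]], grip=[-0.05, -0.05, -0.05, -0.05, -0.05, -0.05, -0.05, 0, 0])

```text
time_s: 35.4
ee_pos: [0.5378, 0.2766, 0.1069]
eef_rot: [-1.573, -0.001, -1.48]
force: [-0.6, 0.2, 0.2]
grip_width: 0.0471
```

```bash
python3 - <<'E'
from look import *
step((.5385,.277,.108),.0925)
look("d1",[("scene",(270,180,360,260),8)])
E
```

```text
pos [0.5378 0.2766 0.1069] rpy [-1.573e+00 -1.000e-03 -1.480e+00] q [ 0.41  0.52  1.47 -0.    1.16  0.32] w 0.0471 F [-0.6  0.2  0.2] t 35.4
total travel [0.014 0.008 0.023] total twist [ 0.0007 -0.0015  0.001 ]
```

View pics/d1_s.png

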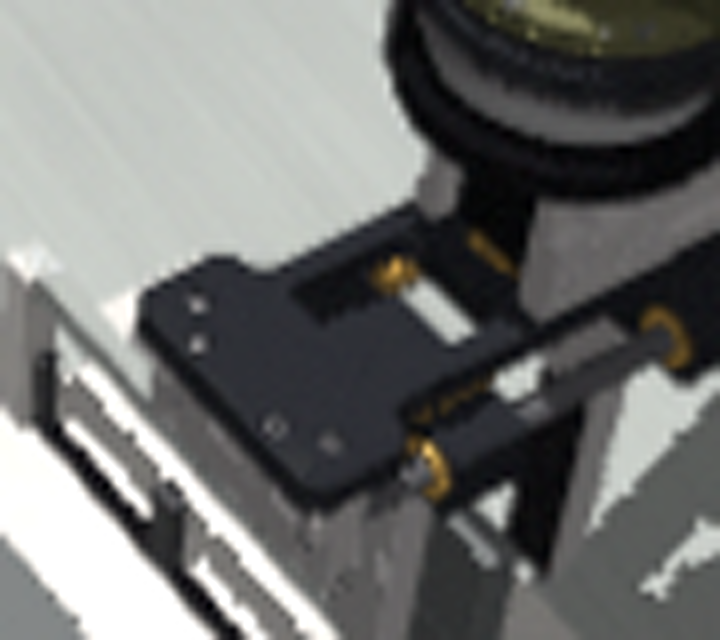

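play_rows(twist=[[0, -0.001, 0], [0, 0, 0], [0, 0, 0], [0, 0, 0], [0, 0, 0], [0, 0, 0], [0, 0, 0], [0, 0, 0], [0, 0, 0], [0, 0, 0], [0, 0, 0]], travel=[[0.01, 0, 0.02], [0, 0, 0], [0, 0, 0], [0, 0, 0], [0, 0, 0], [0, 0, 0], [0, 0, 0], [0, 0, 0], [0, 0, 0], [0, 0, 0], [0, 0, 0]], grip=[0.2, 0.4, 0.5, 0.6, 0.65, 0.7, 0.75, 0.8, 0.85, 0.85, 0.85], force=5)

```text
time_s: 36.55
ee_pos: [0.5386, 0.277, 0.1089]
eef_rot: [-1.57, -0.001, -1.479]
force: [-1.4, 0.0, 0.9]
grip_width: 0.0122
```

play_rows(twist=[[0, 0, 0], [0, 0, 0], [0, 0, 0], [0, 0, 0], [0, 0, 0], [0, 0, 0]], travel=[[0, 0, 0], [0, 0, 0], [0, 0, 0.04], [0, 0, 0.04], [0, 0, 0.04], [0, 0, 0]], grip=[0.85, 0.85, 0.85, 0.85, 0.85, 0.85], force=25)

```text
time_s: 37.15
ee_pos: [0.5388, 0.277, 0.1153]
eef_rot: [-1.57, -0.0, -1.48]
force: [0.2, -0.5, -1.3]
grip_width: 0.0116
```

play_rows(twist=[[0.003, -0.033, 0], [0.003, -0.033, 0], [0.003, -0.033, 0], [0.003, -0.033, 0], [0.003, -0.033, 0], [0.003, -0.033, 0], [0.003, -0.033, 0], [0, 0, 0]], travel=[[-0.102, -0.009, 0.017], [-0.072, -0.007, 0.012], [-0.061, -0.006, 0.017], [-0.071, -0.007, 0.001], [-0.05, -0.005, 0.006], [-0.058, -0.005, 0.001], [-0.056, -0.005, -0.004], [0, 0, 0]], grip=[0.85, 0.85, 0.85, 0.85, 0.85, 0.85, 0.85, 0.85])

```text
time_s: 37.95
ee_pos: [0.5141, 0.2747, 0.1171]
eef_rot: [-1.206, -0.001, -1.479]
force: [0.5, -0.3, -1.3]
grip_width: 0.0122
```

```bash
sed -i 's/^RQ=.*;/RQ=np.array([.5416,.2441]);/' pl.py; python3 - <<'E'
from look import *
step(*cpose(33,11.5,27,21,.0969))
E
```

```text
pos [0.5141 0.2747 0.1171] rpy [-1.206e+00 -1.000e-03 -1.479e+00] q [ 0.49  0.32  1.79 -0.22  0.71  0.54] w 0.0122 F [ 0.5 -0.3 -1.3] t 37.95
total travel [0.027 0.002 0.008] total twist [ 0.0008 -0.0011  0.0005]
```

play_rows(twist=[[0.003, -0.033, 0], [0.003, -0.033, 0], [0.003, -0.033, 0], [0.003, -0.033, 0], [0, 0, 0]], travel=[[-0.045, -0.005, -0.009], [-0.052, -0.006, -0.004], [-0.06, -0.006, -0.009], [-0.055, -0.005, -0.004], [0, 0, 0]], grip=[0.85, 0.85, 0.85, 0.85, 0.85])

```text
time_s: 38.45
ee_pos: [0.5039, 0.2734, 0.1156]
eef_rot: [-0.999, -0.002, -1.48]
force: [0.3, 0.5, -0.7]
grip_width: 0.0118
```

```bash
python3 - <<'E'
from look import *
step(*cpose(33,18.1,35,33,.0969))
look("d2",[("scene",(260,170,380,260),6)])
E
```

```text
pos [0.5039 0.2734 0.1156] rpy [-0.999 -0.002 -1.48 ] q [ 0.54  0.25  1.94 -0.54  0.48  0.87] w 0.0118 F [ 0.3  0.5 -0.7] t 38.45
total travel [0.002 0.007 0.014] total twist [ 0.0015 -0.0025  0.0011]
```

View pics/d2_s.png

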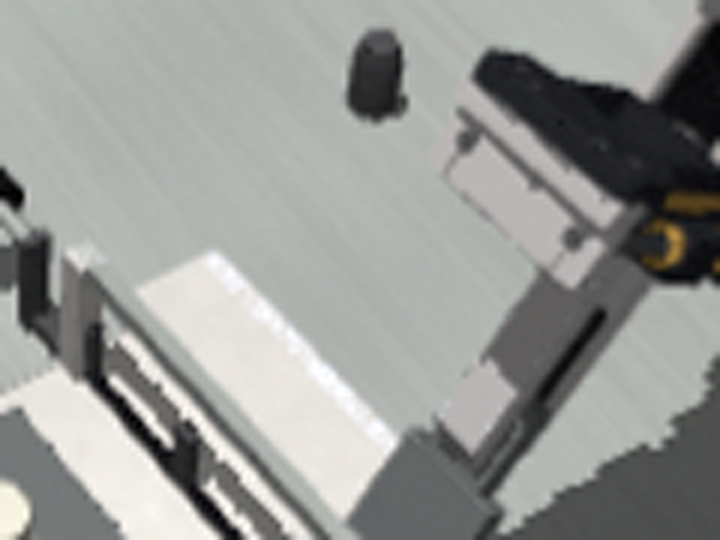

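play_rows(twist=[[0, 0, 0], [0, 0, 0], [0, 0, 0], [0, 0, 0], [0, 0, 0], [0, 0, 0], [0, 0, 0], [0, 0, 0], [0, 0, 0], [0, 0, 0], [0, 0, 0]], travel=[[-0.054, -0.005, 0.084], [-0.054, -0.005, 0.084], [-0.054, -0.005, 0.084], [-0.054, -0.005, 0.084], [-0.054, -0.005, 0.084], [-0.054, -0.005, 0.084], [-0.108, -0.01, 0.168], [-0.108, -0.01, 0.168], [-0.108, -0.01, 0.168], [-0.108, -0.01, 0.168], [-0.108, -0.01, 0.168]], grip=[0.85, 0.85, 0.85, 0.85, 0.85, 0.85, 0.85, 0.85, 0.85, 0.85, 0.85])

```text
time_s: 39.6
ee_pos: [0.4608, 0.2696, 0.1842]
eef_rot: [-0.997, -0.001, -1.48]
force: [-0.7, 0.3, -1.1]
grip_width: 0.012
```

play_rows(twist=[[-0.006, 0.061, 0], [-0.006, 0.061, 0], [-0.006, 0.061, 0], [-0.006, 0.061, 0], [-0.006, 0.061, 0], [-0.006, 0.061, 0], [0, 0, -0.014], [0, 0, -0.014], [0, 0, -0.014], [0, 0, -0.014], [0, 0, -0.014], [0, 0, -0.014]], travel=[[0, 0, 0.13], [0.05, -0.1, 0.13], [0.05, -0.2, 0.13], [0.05, -0.3, 0.13], [0.05, -0.4, 0.1], [0.05, -0.5, 0], [0, -0.65, 0], [0, -0.68, 0], [0, -0.68, 0], [0, -0.68, 0], [0, -0.68, 0], [0, -0.6, 0]], grip=[0.85, 0.85, 0.85, 0.85, 0.85, 0.85, 0.85, 0.85, 0.85, 0.85, 0.85, 0.85])

```text
time_s: 40.8
ee_pos: [0.4734, -0.0052, 0.2149]
eef_rot: [-1.575, -0.004, -1.611]
force: [-0.4, -0.1, -0.9]
grip_width: 0.0116
```

```bash
python3 - <<'E'
from look import *
step((.4891,-.257,.178),-.041)
look("d3",[("scene",(170,60,330,180),5),("top",(310,180,440,260),5)])
E
```

```text
pos [ 0.4734 -0.0052  0.2149] rpy [-1.575 -0.004 -1.611] q [-0.09  0.13  1.72 -0.    1.29 -0.04] w 0.0116 F [-0.4 -0.1 -0.9] t 40.8
total travel [ 0.314 -5.037 -0.737] total twist [ 0.0027 -0.0027 -0.0006]
```

View pics/d3_s.png

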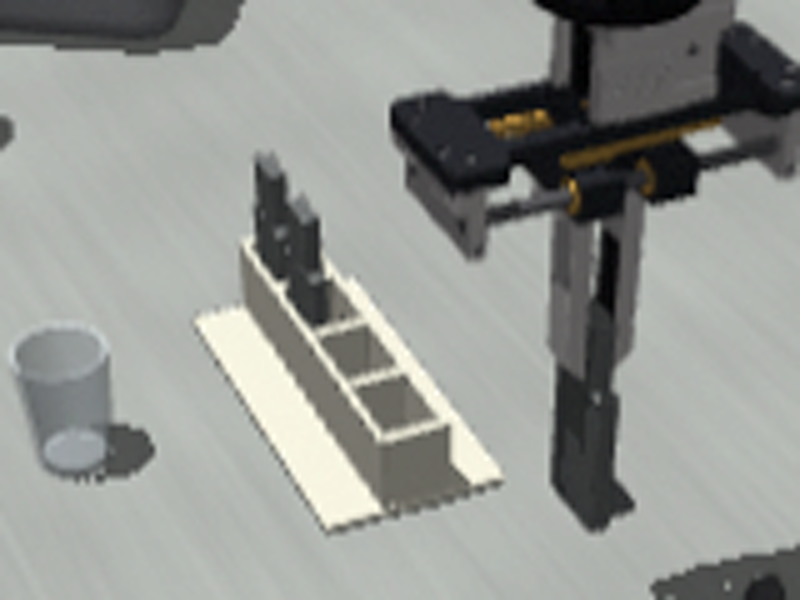

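View pics/d3_t.png

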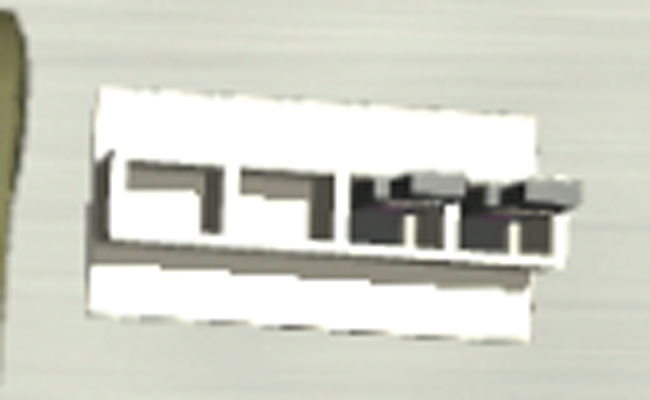

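play_rows(twist=[[0.003, -0.003, 0], [0, 0, 0], [0, 0, 0], [0, 0, 0], [0, 0, 0], [0, 0, 0], [0, 0, 0], [0, 0, 0], [0, 0, 0], [0, 0, 0], [0, 0, 0], [0, 0, 0]], travel=[[0.03, -0.5, 0], [0.03, -0.6, 0], [0.03, -0.6, 0], [0.03, -0.6, 0], [0.03, -0.6, 0], [0.03, -0.6, 0], [0.04, -0.6, 0], [0.04, -0.5, 0], [0.05, -0.4, -0.25], [0, 0, -0.25], [0, 0, -0.25], [0, 0, 0]], grip=[0.85, 0.85, 0.85, 0.85, 0.85, 0.85, 0.85, 0.85, 0.85, 0.85, 0.85, 0.85])

```text
time_s: 42.1
ee_pos: [0.4888, -0.2523, 0.175]
eef_rot: [-1.573, 0.002, -1.609]
force: [-0.6, 0.3, -0.7]
grip_width: 0.0119
```

```bash
python3 -c "
from hov import *
hov('d4',.029,.0969,so=(200,90),to=(340,180))"
```

```text
pos [ 0.4888 -0.2523  0.175 ] rpy [-1.573  0.002 -1.609] q [-0.54  0.34  1.57  0.    1.24 -0.51] w 0.0119 F [-0.6  0.3 -0.7] t 42.1
total travel [ 0.006 -0.13  -1.403] total twist [-0.0013 -0.0016 -0.002 ]
```

View pics/d4_t.png

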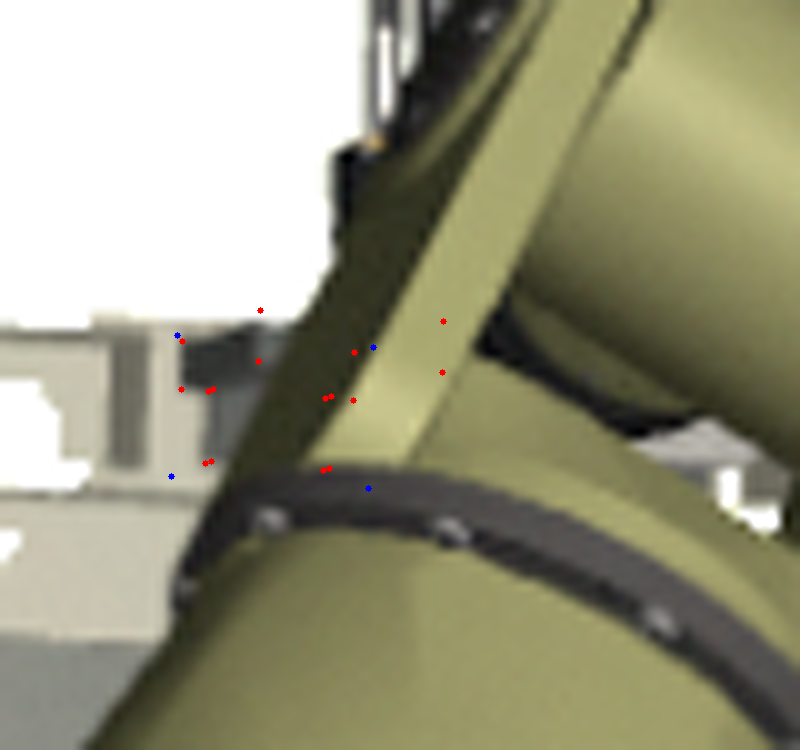

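View pics/d4_s.png

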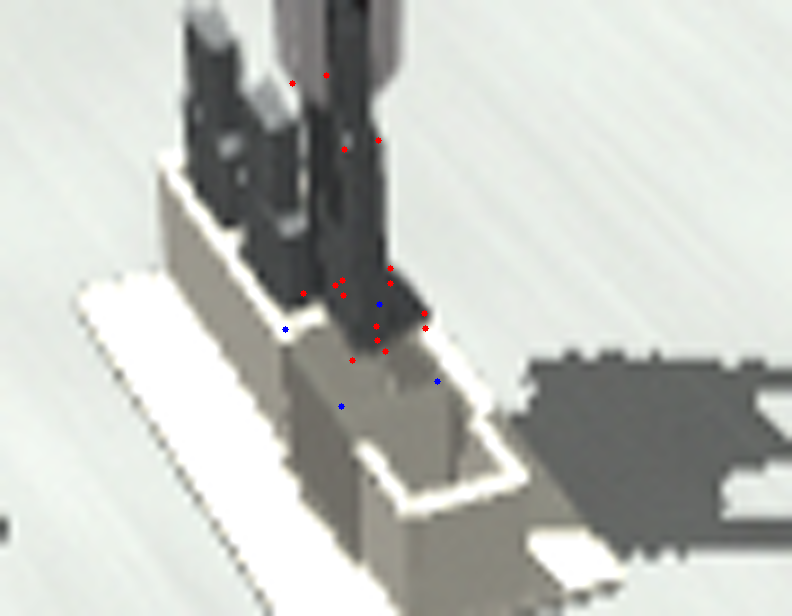

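play_rows(twist=[[0, -0.001, -0.002], [0, 0, 0], [0, 0, 0], [0, 0, 0], [0, 0, 0], [0, 0, 0], [0, 0, 0], [0, 0, 0]], travel=[[0, -0.11, 0], [0, 0, 0], [0, 0, -0.15], [0, 0, -0.15], [0, 0, -0.15], [0, 0, -0.1], [0, 0, -0.1], [0, 0, 0]], grip=[0.85, 0.85, 0.85, 0.85, 0.85, 0.85, 0.85, 0.85])

```text
time_s: 43.0
ee_pos: [0.4891, -0.2592, 0.1435]
eef_rot: [-1.57, 0.001, -1.613]
force: [-0.7, -1.0, -2.3]
grip_width: 0.0119
```

```bash
python3 -c "
from hov import *
hov('d5',.029,.0969,so=(200,90),to=(340,180))"
```

```text
pos [ 0.4891 -0.2592  0.1435] rpy [-1.570e+00  1.000e-03 -1.613e+00] q [-0.55  0.37  1.59  0.    1.18 -0.51] w 0.0119 F [-0.7 -1.  -2.3] t 43.0
total travel [ 0.     0.007 -0.772] total twist [-0.0006  0.0004  0.0006]
```

View pics/d5_s.png

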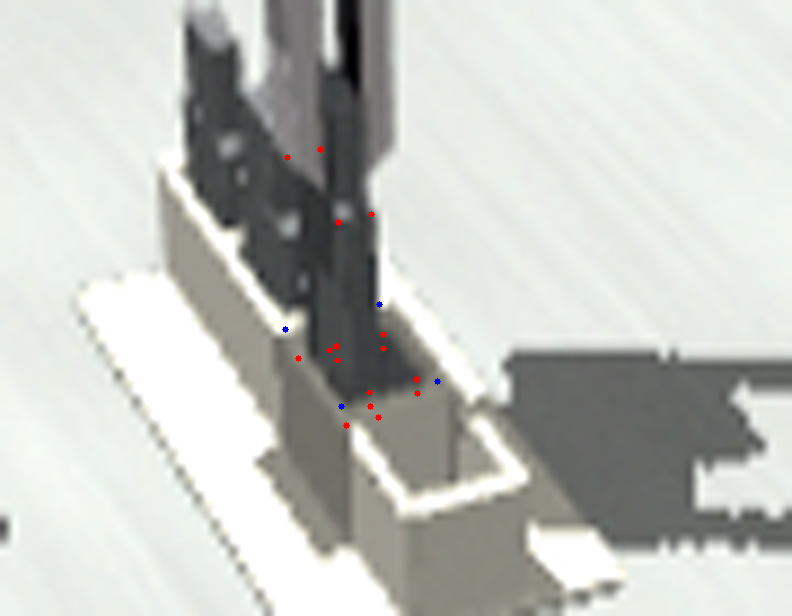

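View pics/d5_t.png

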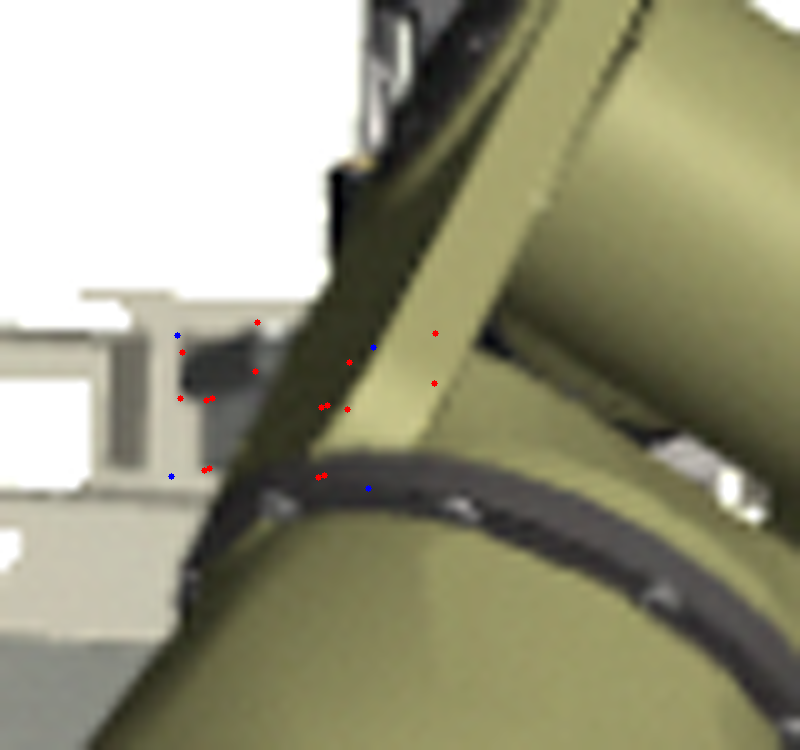

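play_rows(twist=[[0, 0, 0], [0, 0, 0], [0, 0, 0], [0, 0, 0], [0, 0, 0], [0, 0, 0], [0, 0, 0], [0, 0, 0], [0, 0, 0], [0, 0, 0], [0, 0, 0]], travel=[[0, 0, -0.1], [0, 0, -0.15], [0, 0, -0.15], [0, 0, -0.15], [0, 0, -0.1], [0, 0, -0.05], [0, 0, -0.02], [0, 0, -0.02], [0, 0, -0.02], [0, 0, 0], [0, 0, 0]], grip=[0.85, 0.85, 0.85, 0.85, 0.85, 0.85, 0.85, 0.85, 0.85, 0.85, 0.85])

```text
time_s: 44.2
ee_pos: [0.4894, -0.2594, 0.1064]
eef_rot: [-1.569, 0.0, -1.613]
force: [1.1, 0.7, -1.3]
grip_width: 0.0118
```

play_rows(twist=[[0, 0, 0], [0, 0, 0], [0, 0, 0], [0, 0, 0], [0, 0, 0]], travel=[[0, 0, -0.02], [0, 0, -0.02], [0, 0, -0.01], [0, 0, 0], [0, 0, 0]], grip=[0.85, 0.85, 0.85, 0.85, 0.85])

```text
time_s: 44.7
ee_pos: [0.4895, -0.2595, 0.1048]
eef_rot: [-1.568, -0.0, -1.613]
force: [-2.8, 1.4, 9.5]
grip_width: 0.0121
```

play_rows(twist=[[0, 0, 0], [0, 0, 0], [0, 0, 0], [0, 0, 0], [0, 0, 0], [0, 0, 0], [0, 0, 0], [0, 0, 0], [0, 0, 0], [0, 0, 0]], travel=[[0, 0, 0], [0, 0, 0], [0, 0, 0], [0, 0, 0], [0, 0, 0.15], [0, 0, 0.3], [0, 0, 0.5], [0, 0, 0.5], [0, 0, 0.5], [0, 0, 0.3]], grip=[0.7, 0.6, 0.5, 0.3, 0.3, 0.2, 0.1, 0.0, -0.05, -0.05])

```text
time_s: 45.7
ee_pos: [0.4896, -0.2595, 0.2189]
eef_rot: [-1.567, -0.001, -1.613]
force: [-0.5, 0.1, 0.3]
grip_width: 0.0492
```

play_rows(twist=[[0, 0.003, 0.007], [0, 0, 0.007], [0, 0, 0.007], [0, 0, 0.007], [0, 0, 0.007], [0, 0, 0.007], [0, 0, 0.007], [0, 0, 0.007], [0, 0, 0.007], [0, 0, 0.007], [0, 0, 0.007], [0, 0, 0.007]], travel=[[0.03, 0.4, 0], [0.05, 0.65, 0], [0.047, 0.68, 0], [0.047, 0.68, 0], [0.047, 0.68, 0], [0.047, 0.68, 0], [0.047, 0.68, 0], [0.047, 0.68, 0], [0.047, 0.68, 0], [0.047, 0.68, 0], [0.047, 0.68, 0], [0.047, 0.68, 0]], grip=[-0.05, -0.05, -0.05, -0.05, -0.05, -0.05, -0.05, -0.05, -0.05, -0.05, -0.05, -0.05])

```text
time_s: 46.9
ee_pos: [0.5168, 0.1346, 0.217]
eef_rot: [-1.573, 0.0, -1.481]
force: [0.6, -1.2, 0.6]
grip_width: 0.0495
```

play_rows(twist=[[0, 0, 0], [0, 0, 0], [0, 0, 0], [0, 0, 0], [0, 0, 0], [0, 0, 0], [0, 0, 0], [0, 0, 0]], travel=[[0.047, 0.68, 0], [0.047, 0.68, 0], [0.047, 0.68, 0], [0.047, 0.68, 0], [0.047, 0.68, 0], [0.047, 0.6, 0], [0.03, 0.3, 0], [0, 0, 0]], grip=[-0.05, -0.05, -0.05, -0.05, -0.05, -0.05, -0.05, -0.05])

```text
time_s: 47.7
ee_pos: [0.532, 0.3497, 0.2162]
eef_rot: [-1.574, 0.0, -1.479]
force: [-0.2, -0.6, -1.0]
grip_width: 0.0491
```

```bash
python3 - <<'E'
from look import *
step((.5323,.3427,.108),.0925)
look("e1",[("scene",(190,60,380,290),2.6)])
E
```

```text
pos [0.532  0.3497 0.2162] rpy [-1.574  0.    -1.479] q [0.52 0.5  1.24 0.   1.41 0.43] w 0.0491 F [-0.2 -0.6 -1. ] t 47.7
total travel [ 0.006 -0.139 -2.165] total twist [ 0.     -0.0021  0.0007]
```

View pics/e1_s.png

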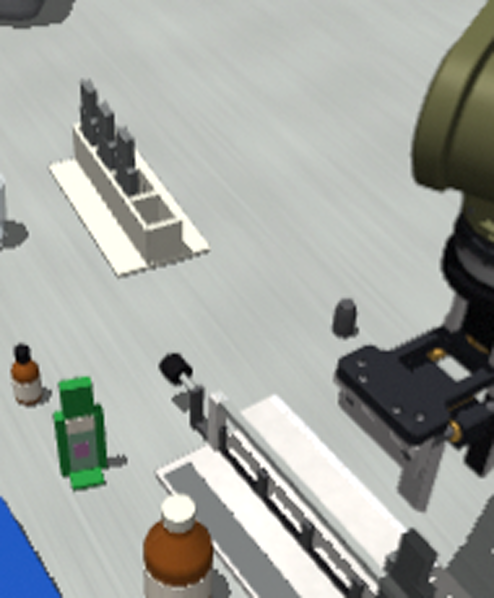

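play_rows(twist=[[0, -0.002, 0], [0, 0, 0], [0, 0, 0], [0, 0, 0], [0, 0, 0], [0, 0, 0], [0, 0, 0], [0, 0, 0], [0, 0, 0]], travel=[[0, -0.15, 0], [0, 0, -0.25], [0, 0, -0.35], [0, 0, -0.4], [0, 0, -0.4], [0, 0, -0.35], [0, 0, -0.3], [0, 0, -0.12], [0, 0, 0]], grip=[-0.05, -0.05, -0.05, -0.05, -0.05, -0.05, -0.05, 0, 0])

```text
time_s: 48.65
ee_pos: [0.5323, 0.3402, 0.1071]
eef_rot: [-1.572, -0.001, -1.482]
force: [-0.0, 0.2, 0.1]
grip_width: 0.047
```

```bash
python3 - <<'E'
from look import *
step((.5323,.3427,.108),.0925)
look("e2",[("scene",(290,190,390,280),7)])
E
```

```text
pos [0.5323 0.3402 0.1071] rpy [-1.572e+00 -1.000e-03 -1.482e+00] q [ 0.51  0.58  1.38 -0.    1.19  0.42] w 0.047 F [-0.   0.2  0.1] t 48.65
total travel [0.001 0.051 0.019] total twist [ 0.0004 -0.0006  0.0023]
```

View pics/e2_s.png

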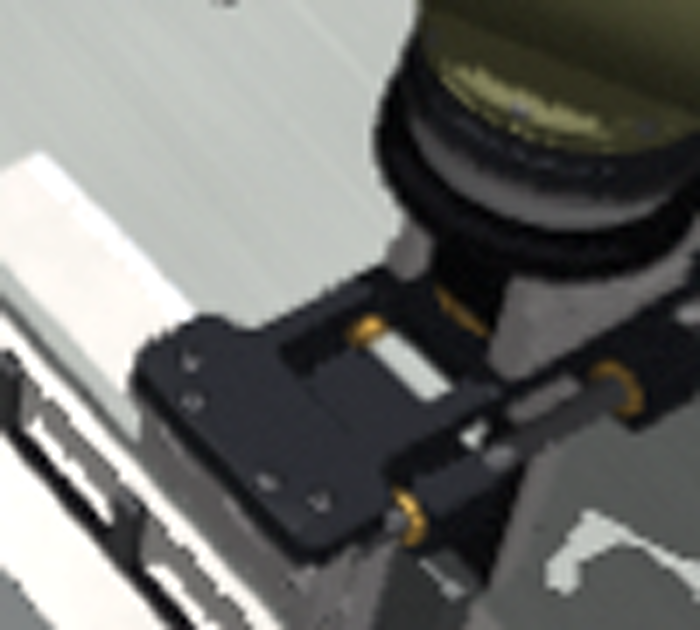

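Correct y by 2.5 mm and close.

play_rows(twist=[[0, -0.001, 0.002], [0, 0, 0], [0, 0, 0], [0, 0, 0], [0, 0, 0], [0, 0, 0], [0, 0, 0], [0, 0, 0], [0, 0, 0], [0, 0, 0], [0, 0, 0]], travel=[[0, 0.05, 0.02], [0, 0, 0], [0, 0, 0], [0, 0, 0], [0, 0, 0], [0, 0, 0], [0, 0, 0], [0, 0, 0], [0, 0, 0], [0, 0, 0], [0, 0, 0]], grip=[0.1, 0.3, 0.5, 0.6, 0.65, 0.7, 0.75, 0.8, 0.85, 0.85, 0.85], force=5)

```text
time_s: 49.8
ee_pos: [0.5324, 0.3431, 0.1088]
eef_rot: [-1.569, -0.0, -1.478]
force: [0.3, 0.0, -0.3]
grip_width: 0.012
```

play_rows(twist=[[0, 0, 0], [0, 0, 0], [0, 0, 0], [0, 0, 0], [0, 0, 0], [0, 0, 0]], travel=[[0, 0, 0], [0, 0, 0], [0, 0, 0.04], [0, 0, 0.04], [0, 0, 0.04], [0, 0, 0]], grip=[0.85, 0.85, 0.85, 0.85, 0.85, 0.85], force=25)

```text
time_s: 50.4
ee_pos: [0.5326, 0.3432, 0.1152]
eef_rot: [-1.569, 0.0, -1.478]
force: [-0.0, 0.4, -0.8]
grip_width: 0.012
```

play_rows(twist=[[0.003, -0.033, 0], [0.003, -0.033, 0], [0.003, -0.033, 0], [0.003, -0.033, 0], [0.003, -0.033, 0], [0.003, -0.033, 0], [0.003, -0.033, 0], [0, 0, 0]], travel=[[-0.098, -0.009, 0.017], [-0.07, -0.007, 0.012], [-0.059, -0.006, 0.017], [-0.069, -0.007, 0.001], [-0.05, -0.005, 0.006], [-0.056, -0.005, 0.001], [-0.054, -0.005, -0.004], [0, 0, 0]], grip=[0.85, 0.85, 0.85, 0.85, 0.85, 0.85, 0.85, 0.85])

```text
time_s: 51.2
ee_pos: [0.5086, 0.3409, 0.117]
eef_rot: [-1.205, -0.001, -1.478]
force: [0.3, -0.7, -0.9]
grip_width: 0.0118
```

```bash
python3 - <<'E'
from look import *
step(*cpose(99,11.5,27,21,.0968))
E
```

```text
pos [0.5086 0.3409 0.117 ] rpy [-1.205e+00 -1.000e-03 -1.478e+00] q [ 0.61  0.38  1.69 -0.26  0.76  0.67] w 0.0118 F [ 0.3 -0.7 -0.9] t 51.2
total travel [ 0.016 -0.008  0.008] total twist [ 0.0009 -0.0004 -0.0004]
```

play_rows(twist=[[0.003, -0.033, 0], [0.003, -0.033, 0], [0.003, -0.033, 0], [0.003, -0.033, 0], [0, 0, 0]], travel=[[-0.048, -0.005, -0.009], [-0.055, -0.006, -0.004], [-0.06, -0.006, -0.009], [-0.055, -0.005, -0.004], [0, 0, 0]], grip=[0.85, 0.85, 0.85, 0.85, 0.85])

```text
time_s: 51.7
ee_pos: [0.4981, 0.3396, 0.1154]
eef_rot: [-0.998, -0.003, -1.479]
force: [0.1, -0.9, -1.2]
grip_width: 0.0121
```

```bash
python3 - <<'E'
from look import *
step(*cpose(99,18.1,35,33,.0968))
look("e3",[("scene",(280,190,400,290),6)])
E
```

```text
pos [0.4981 0.3396 0.1154] rpy [-0.998 -0.003 -1.479] q [ 0.67  0.33  1.84 -0.6   0.56  1.02] w 0.0121 F [ 0.1 -0.9 -1.2] t 51.7
total travel [-0.003 -0.002  0.015] total twist [ 0.0018 -0.0018  0.0003]
```

View pics/e3_s.png

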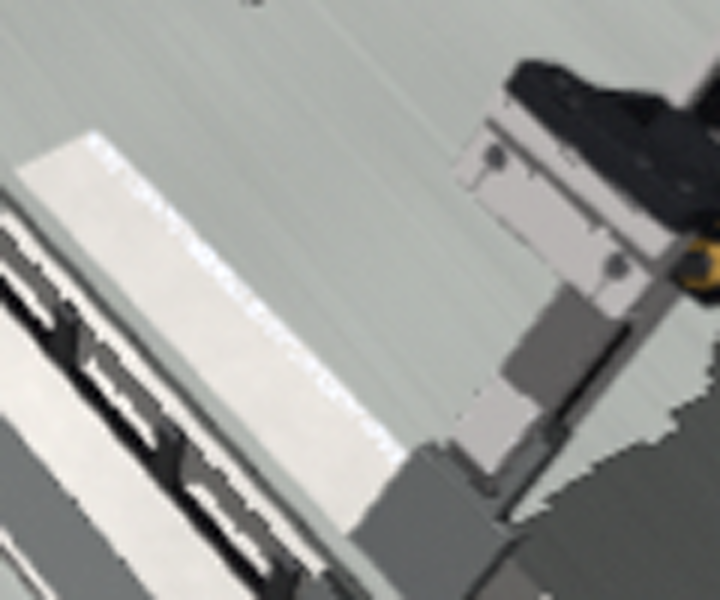

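play_rows(twist=[[0, 0, 0], [0, 0, 0], [0, 0, 0], [0, 0, 0], [0, 0, 0], [0, 0, 0], [0, 0, 0], [0, 0, 0], [0, 0, 0], [0, 0, 0], [0, 0, 0]], travel=[[-0.054, -0.005, 0.084], [-0.054, -0.005, 0.084], [-0.054, -0.005, 0.084], [-0.054, -0.005, 0.084], [-0.054, -0.005, 0.084], [-0.054, -0.005, 0.084], [-0.108, -0.01, 0.168], [-0.108, -0.01, 0.168], [-0.108, -0.01, 0.168], [-0.108, -0.01, 0.168], [-0.108, -0.01, 0.168]], grip=[0.85, 0.85, 0.85, 0.85, 0.85, 0.85, 0.85, 0.85, 0.85, 0.85, 0.85])

```text
time_s: 52.85
ee_pos: [0.455, 0.3358, 0.1841]
eef_rot: [-0.996, -0.001, -1.479]
force: [0.0, -0.6, -1.8]
grip_width: 0.0118
```

play_rows(twist=[[-0.006, 0.061, 0], [-0.006, 0.061, 0], [-0.006, 0.061, 0], [-0.006, 0.061, 0], [-0.006, 0.061, 0], [-0.006, 0.061, 0], [0, 0, -0.014], [0, 0, -0.014], [0, 0, -0.014], [0, 0, -0.014], [0, 0, -0.014], [0, 0, -0.014]], travel=[[0, 0, 0.13], [0.05, -0.1, 0.13], [0.05, -0.2, 0.13], [0.05, -0.3, 0.13], [0.05, -0.4, 0.1], [0.05, -0.5, 0], [0, -0.65, 0], [0, -0.68, 0], [0, -0.68, 0], [0, -0.68, 0], [0, -0.68, 0], [0, -0.68, 0]], grip=[0.85, 0.85, 0.85, 0.85, 0.85, 0.85, 0.85, 0.85, 0.85, 0.85, 0.85, 0.85])

```text
time_s: 54.05
ee_pos: [0.4676, 0.0573, 0.2148]
eef_rot: [-1.574, -0.004, -1.609]
force: [0.7, -0.3, -1.6]
grip_width: 0.0121
```

```bash
python3 - <<'E'
from look import *
step((.4915,-.1985,.178),-.041)
look("e4",[("scene",(170,60,330,180),5),("top",(310,180,440,260),5)])
E
```

```text
pos [0.4676 0.0573 0.2148] rpy [-1.574 -0.004 -1.609] q [ 0.05  0.12  1.73 -0.    1.29  0.09] w 0.0121 F [ 0.7 -0.3 -1.6] t 54.05
total travel [ 0.478 -5.115 -0.735] total twist [ 0.0025 -0.002  -0.0016]
```

View pics/e4_s.png

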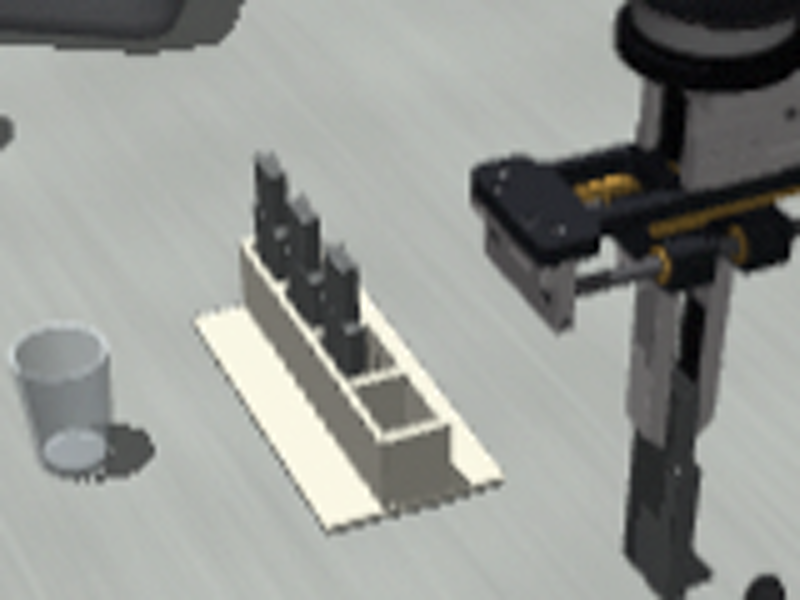

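View pics/e4_t.png

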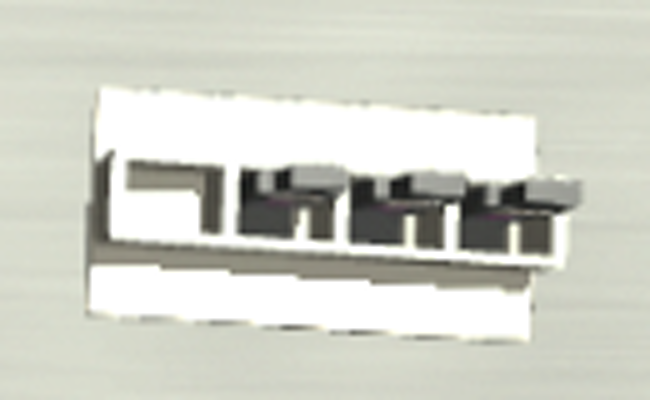

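Tray has not moved; three carriers stand in slots 0–2. On to slot 3.

play_rows(twist=[[0.0025, -0.002, -0.001], [0, 0, 0], [0, 0, 0], [0, 0, 0], [0, 0, 0], [0, 0, 0], [0, 0, 0], [0, 0, 0], [0, 0, 0], [0, 0, 0], [0, 0, 0], [0, 0, 0]], travel=[[0.05, -0.5, 0], [0.05, -0.6, 0], [0.05, -0.6, 0], [0.05, -0.6, 0], [0.05, -0.6, 0], [0.05, -0.6, 0], [0.05, -0.6, 0], [0.05, -0.5, 0], [0.06, -0.48, -0.25], [0, 0, -0.25], [0, 0, -0.25], [0, 0, 0]], grip=[0.85, 0.85, 0.85, 0.85, 0.85, 0.85, 0.85, 0.85, 0.85, 0.85, 0.85, 0.85])

```text
time_s: 55.35
ee_pos: [0.4904, -0.1942, 0.175]
eef_rot: [-1.574, 0.001, -1.61]
force: [-0.1, 1.1, -1.0]
grip_width: 0.0119
```

```bash
python3 -c "
from hov import *
hov('e5',.087,.0968,so=(210,95),to=(320,180))"
```

```text
pos [ 0.4904 -0.1942  0.175 ] rpy [-1.574e+00  1.000e-03 -1.610e+00] q [-0.45  0.29  1.63 -0.    1.23 -0.41] w 0.0119 F [-0.1  1.1 -1. ] t 55.35
total travel [ 0.022 -0.132 -1.404] total twist [-0.0008 -0.0021 -0.0017]
```

View pics/e5_t.png

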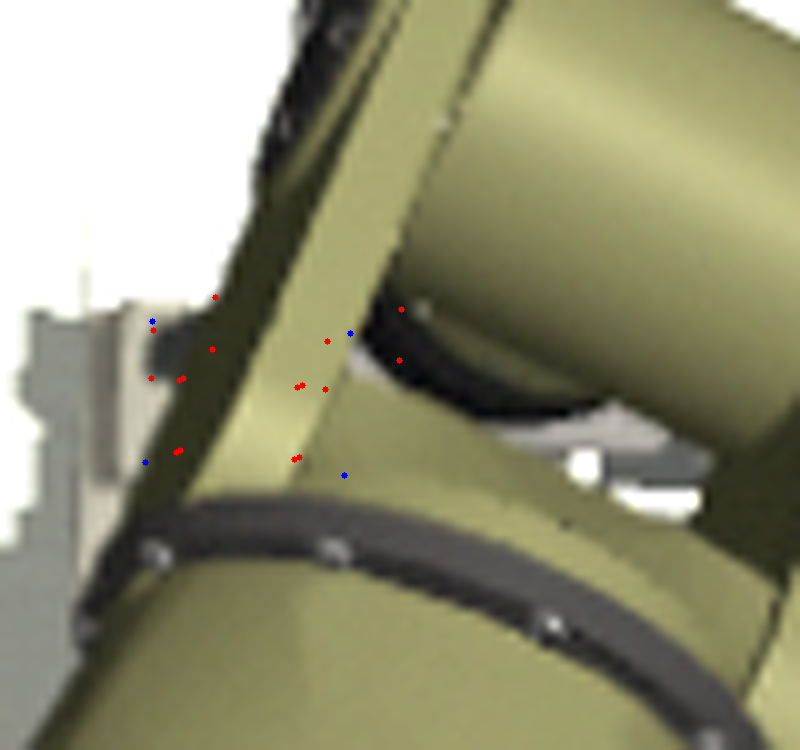

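View pics/e5_s.png

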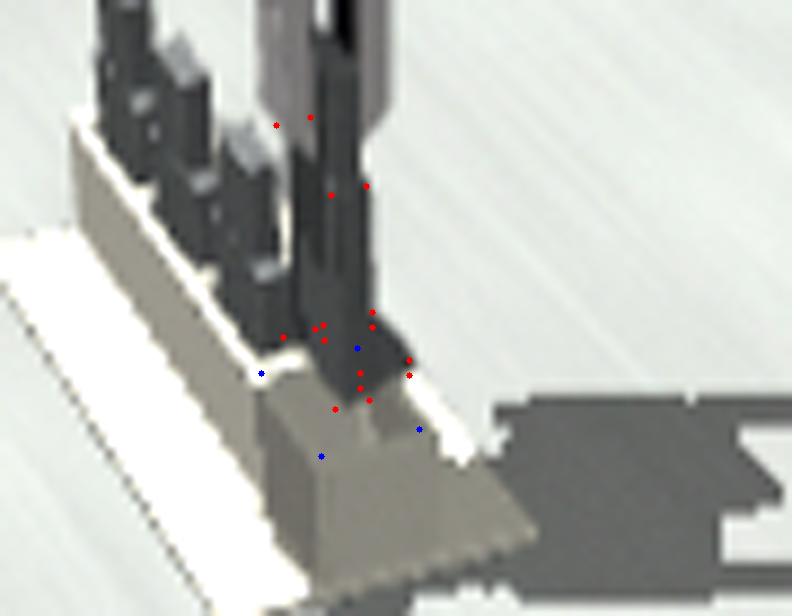

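play_rows(twist=[[0, -0.002, -0.001], [0, 0, 0], [0, 0, 0], [0, 0, 0], [0, 0, 0], [0, 0, 0], [0, 0, 0], [0, 0, 0]], travel=[[0.015, -0.12, 0], [0, 0, 0], [0, 0, -0.15], [0, 0, -0.15], [0, 0, -0.15], [0, 0, -0.1], [0, 0, -0.1], [0, 0, 0]], grip=[0.85, 0.85, 0.85, 0.85, 0.85, 0.85, 0.85, 0.85])

```text
time_s: 56.25
ee_pos: [0.4915, -0.2015, 0.1434]
eef_rot: [-1.569, 0.0, -1.612]
force: [-0.7, 0.6, -1.0]
grip_width: 0.0117
```

```bash
python3 -c "
from hov import *
hov('e6',.087,.0968,so=(210,95),to=(320,180))"
```

```text
pos [ 0.4915 -0.2015  0.1434] rpy [-1.569  0.    -1.612] q [-0.46  0.33  1.66  0.    1.16 -0.42] w 0.0117 F [-0.7  0.6 -1. ] t 56.25
total travel [-0.     0.013 -0.772] total twist [-0.0002  0.0009 -0.0001]
```

View pics/e6_s.png

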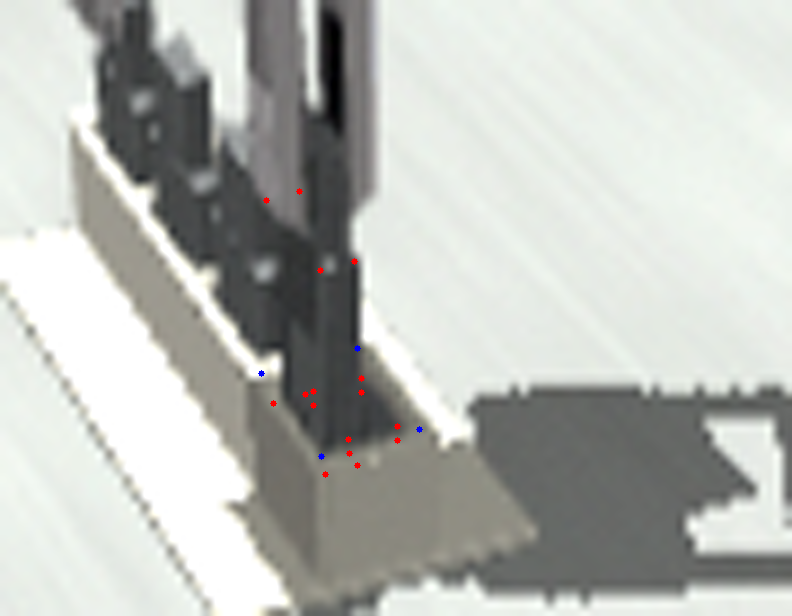

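play_rows(twist=[[0, 0, 0], [0, 0, 0], [0, 0, 0], [0, 0, 0], [0, 0, 0], [0, 0, 0], [0, 0, 0], [0, 0, 0], [0, 0, 0], [0, 0, 0], [0, 0, 0]], travel=[[0, 0, -0.1], [0, 0, -0.15], [0, 0, -0.15], [0, 0, -0.15], [0, 0, -0.1], [0, 0, -0.05], [0, 0, -0.02], [0, 0, -0.02], [0, 0, -0.02], [0, 0, 0], [0, 0, 0]], grip=[0.85, 0.85, 0.85, 0.85, 0.85, 0.85, 0.85, 0.85, 0.85, 0.85, 0.85])

```text
time_s: 57.45
ee_pos: [0.4918, -0.2016, 0.1063]
eef_rot: [-1.568, -0.0, -1.612]
force: [0.0, -0.5, -1.4]
grip_width: 0.0116
```

play_rows(twist=[[0, 0, 0], [0, 0, 0], [0, 0, 0], [0, 0, 0], [0, 0, 0]], travel=[[0, 0, -0.02], [0, 0, -0.02], [0, 0, -0.005], [0, 0, 0], [0, 0, 0]], grip=[0.85, 0.85, 0.85, 0.85, 0.85])

```text
time_s: 57.95
ee_pos: [0.492, -0.2017, 0.1048]
eef_rot: [-1.567, -0.0, -1.612]
force: [-1.7, 1.0, 6.5]
grip_width: 0.0115
```

play_rows(twist=[[0, 0, 0], [0, 0, 0], [0, 0, 0], [0, 0, 0], [0, 0, 0], [0, 0, 0], [0, 0, 0], [0, 0, 0], [0, 0, 0], [0, 0, 0]], travel=[[0, 0, 0], [0, 0, 0], [0, 0, 0], [0, 0, 0], [0, 0, 0.15], [0, 0, 0.3], [0, 0, 0.5], [0, 0, 0.5], [0, 0, 0.5], [0, 0, 0.3]], grip=[0.7, 0.6, 0.5, 0.3, 0.3, 0.2, 0.1, 0.0, -0.05, -0.05])

```text
time_s: 58.95
ee_pos: [0.4921, -0.2018, 0.219]
eef_rot: [-1.566, -0.001, -1.612]
force: [-0.7, -0.2, 0.4]
grip_width: 0.0494
```

play_rows(twist=[[0, 0.003, 0.0095], [0, 0, 0.0095], [0, 0, 0.0095], [0, 0, 0.0095], [0, 0, 0.0095], [0, 0, 0.0095], [0, 0, 0.0095], [0, 0, 0.0095], [0, 0, 0.0095], [0, 0, 0], [0, 0, 0]], travel=[[0.18, 0.5, 0], [0.18, 0.525, 0], [0.18, 0.525, 0], [0.18, 0.525, 0], [0.18, 0.525, 0], [0.18, 0.525, 0], [0.18, 0.525, 0], [0.18, 0.525, 0], [0.18, 0.525, 0], [0, 0, 0], [0, 0, 0]], grip=[-0.05, -0.05, -0.05, -0.05, -0.05, -0.05, -0.05, -0.05, -0.05, -0.05, -0.05])

```text
time_s: 60.05
ee_pos: [0.5727, 0.0335, 0.2167]
eef_rot: [-1.573, -0.0, -1.477]
force: [0.5, -0.8, 0.1]
grip_width: 0.0495
```

```bash
python3 - <<'E'
from look import *
step((.5728,.0343,.042),.0925)
look("f1",[("scene",(170,60,330,240),4),("top",(310,180,440,260),5)])
E
```

```text
pos [0.5727 0.0335 0.2167] rpy [-1.573 -0.    -1.477] q [-0.01  0.35  1.45 -0.    1.35 -0.1 ] w 0.0495 F [ 0.5 -0.8  0.1] t 60.05
total travel [ 2.000e-03  1.600e-02 -3.494e+00] total twist [ 0.0004 -0.0013 -0.0008]
```

View pics/f1_s.png

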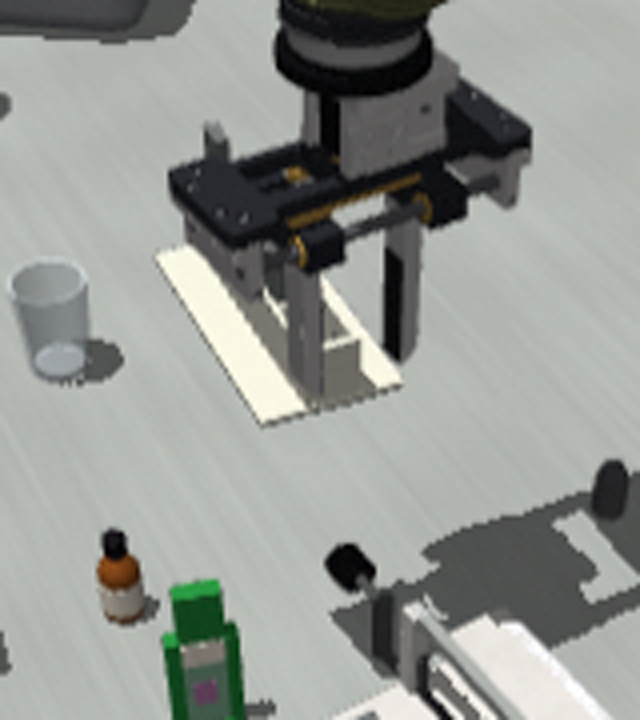

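View pics/f1_t.png

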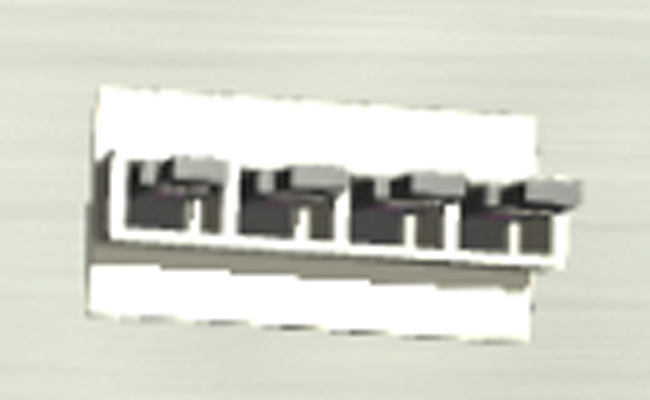

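play_rows(twist=[[0, -0.001, 0], [0, 0, 0], [0, 0, 0], [0, 0, 0], [0, 0, 0], [0, 0, 0], [0, 0, 0], [0, 0, 0], [0, 0, 0], [0, 0, 0], [0, 0, 0]], travel=[[0, 0.015, -0.3], [0, 0, -0.4], [0, 0, -0.4], [0, 0, -0.4], [0, 0, -0.4], [0, 0, -0.4], [0, 0, -0.4], [0, 0, -0.3], [0, 0, -0.25], [0, 0, -0.2], [0, 0, 0]], grip=[-0.05, -0.05, -0.05, -0.05, -0.05, -0.05, -0.05, -0.05, -0.05, -0.05, -0.05])

```text
time_s: 61.25
ee_pos: [0.5723, 0.0339, 0.0429]
eef_rot: [-1.573, -0.0, -1.478]
force: [0.0, 1.0, -0.4]
grip_width: 0.0494
```

play_rows(twist=[[0, 0, 0], [0, 0, 0], [0, 0, 0], [0, 0, 0], [0, 0, 0], [0, 0, 0]], travel=[[0, 0, 0], [0, 0, 0], [0, 0, 0], [0, 0, 0], [0, 0, 0], [0, 0, 0]], grip=[0.3, 0.5, 0.8, 0.8, 0.8, 0.8], force=40)

```text
time_s: 61.85
ee_pos: [0.5737, 0.0342, 0.0446]
eef_rot: [-1.569, -0.001, -1.478]
force: [5.3, 0.9, -1.0]
grip_width: 0.0254
```

```bash
python3 - <<'E'
from look import *
step((.5712,.0565,.042),.0925)
look("f2",[("scene",(210,150,330,240),5)])
E
```

```text
pos [0.5737 0.0342 0.0446] rpy [-1.569e+00 -1.000e-03 -1.478e+00] q [-0.    0.54  1.6  -0.    1.   -0.1 ] w 0.0254 F [ 5.3  0.9 -1. ] t 61.85
total travel [-0.049  0.447 -0.051] total twist [ 0.0002  0.0013 -0.0003]
```

View pics/f2_s.png

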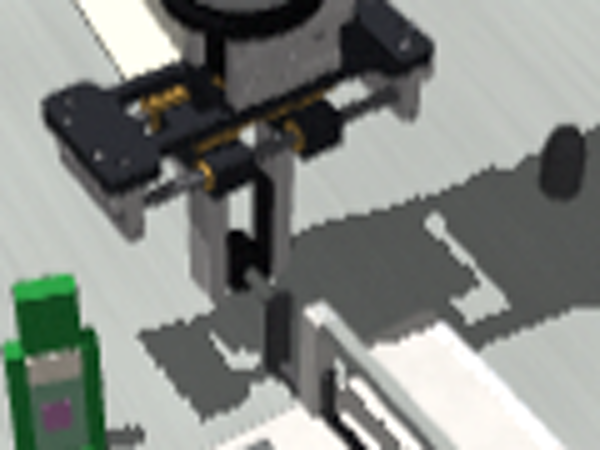

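Push in 24 mm (22 plus a little to seat it).

play_rows(twist=[[0, 0, 0], [0, 0, 0], [0, 0, 0], [0, 0, 0], [0, 0, 0], [0, 0, 0], [0, 0, 0], [0, 0, 0], [0, 0, 0], [0, 0, 0], [0, 0, 0]], travel=[[0, 0.06, 0], [-0.005, 0.06, 0], [-0.005, 0.06, 0], [-0.005, 0.06, 0], [-0.006, 0.06, 0], [-0.006, 0.06, 0], [-0.006, 0.06, 0], [-0.006, 0.06, 0], [0, 0.02, 0], [0, 0, 0], [0, 0, 0]], grip=[0.8, 0.8, 0.8, 0.8, 0.8, 0.8, 0.8, 0.8, 0.8, 0.8, 0.8], force=40)

```text
time_s: 63.0
ee_pos: [0.5717, 0.0565, 0.0446]
eef_rot: [-1.57, -0.005, -1.478]
force: [6.4, -22.2, 4.7]
grip_width: 0.0253
```

```bash
python3 - <<'E'
from look import *
step((.5712,.0565,.042),.0925)
E
```

```text
pos [0.5717 0.0565 0.0446] rpy [-1.57  -0.005 -1.478] q [ 0.04  0.54  1.6  -0.01  1.   -0.05] w 0.0253 F [  6.4 -22.2   4.7] t 63.0
total travel [-0.009  0.    -0.051] total twist [ 0.0028  0.0009 -0.0001]
```

play_rows(twist=[[0, 0, 0], [0, 0, 0], [0, 0, 0], [0, 0, 0], [0, 0, 0], [0, 0, 0], [0, 0, 0], [0, 0, 0], [0, 0, 0], [0, 0, 0], [0, 0, 0], [0, 0, 0]], travel=[[0, -0.015, 0], [0, 0, 0], [0, 0, 0], [0, 0, 0], [0, 0, 0], [0, 0, 0.3], [0, 0, 0.5], [0, 0, 0.6], [0, 0, 0.6], [0, 0, 0.6], [-0.5, 0, 0.6], [-0.6, 0, 0]], grip=[0.8, 0.2, 0, -0.05, -0.05, -0.05, -0.05, -0.05, -0.05, -0.05, -0.05, -0.05])

```text
time_s: 64.2
ee_pos: [0.5166, 0.0585, 0.2086]
eef_rot: [-1.565, -0.001, -1.478]
force: [0.3, 0.4, -0.0]
grip_width: 0.0496
```

play_rows(twist=[[0, 0, 0], [0, 0, 0], [0, 0, 0], [0, 0, 0], [0, 0, 0]], travel=[[-0.6, 0, 0], [-0.6, 0, 0], [-0.6, 0, 0], [0, 0, 0], [0, 0, 0]], grip=[-0.05, -0.05, -0.05, -0.05, -0.05])

```text
time_s: 64.7
ee_pos: [0.4261, 0.0585, 0.2052]
eef_rot: [-1.569, -0.0, -1.478]
force: [-0.1, 0.1, -0.7]
grip_width: 0.0495
```

```bash
python3 - <<'E'
from look import *
S,T=look("g1",[("scene",None,1.5),("top",(80,120,450,290),2.1)])
for n,c in (("g2",(240,190,330,250)),("g3",(200,80,280,160))):
    save(dict(S,img=np.clip(S["img"]*1.9,0,255).astype(np.uint8)),n,crop=c,s=8)
z3=lambda u,v:((u+.5)/10-.5+250,(v+.5)/10-.5+195)
print(ctrl.get_obs()["ee_pos"])
E
```

```text
[0.42659011 0.05840509 0.20449183]
```

View pics/g1_s.png

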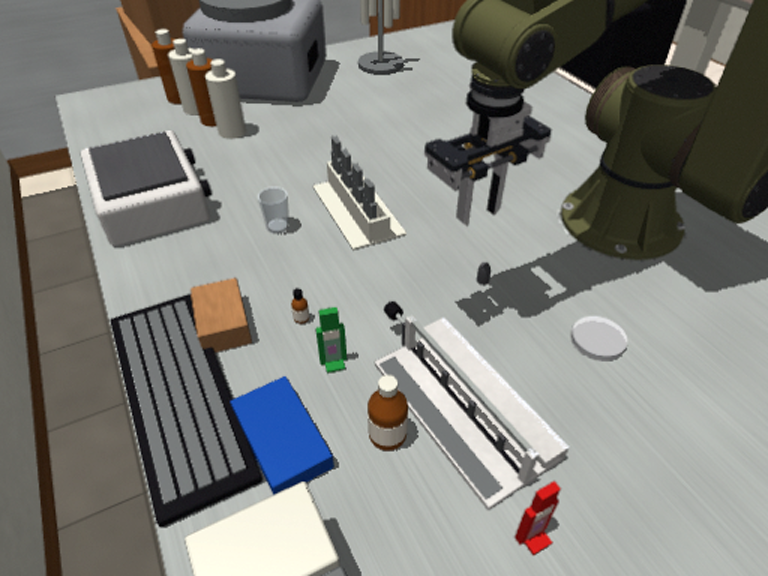

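View pics/g1_t.png

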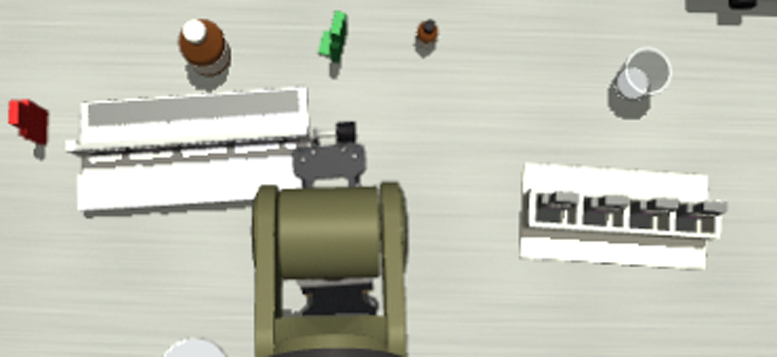

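View pics/g2.png

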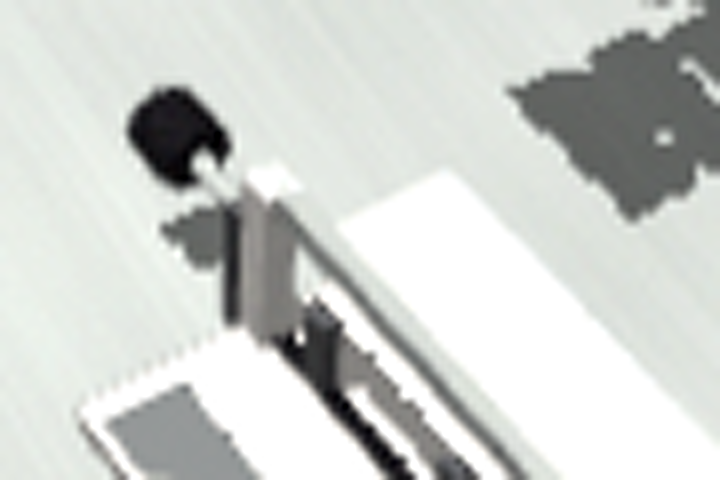

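View pics/g3.png

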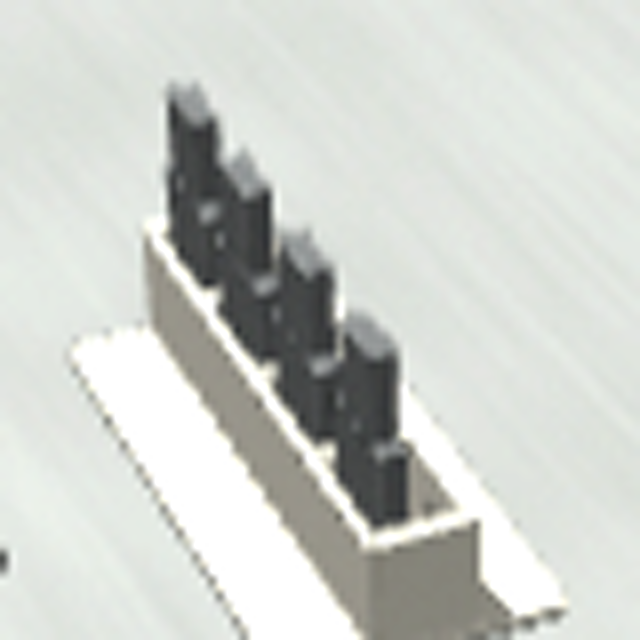

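```bash
python3 -c "
from station import ctrl
print(ctrl.hand_in())"
```

```text
the job is handed in; nothing more can be done
None
```

The job is done and handed in at about 65 s of the 210 s allowed. The lock knob went fully out, all four grey carriers came off the rack into tray slots 0–3, and the knob is fully home again.

- **Knob:** it moved 22 mm out against its stop, pulled at about 14 N. It went back the same 22 mm, ending against its stop at about 22 N. In the last scene picture it sits where it started, to within about half a pixel.
- **Carriers:** each was lifted about 6 mm, tilted back 33–36° and drawn out with no contact force beyond its own weight. Each was lowered until the compartment floor pushed back (about 3.5–10 N), at the height expected for the floor. The final pictures show all four upright, and the rack is empty.
- **Surroundings:** I saw no movement of the tray, and the bottles, beaker, lens and the green and red look-alikes looked undisturbed. This was judged by eye from the pictures.

**Checks that disagreed:** the two cameras differed by about 2 mm in the rack's y and by about 1 pixel at the tray. I trusted the tray-relative view, and every carrier went in without touching the walls noticeably.

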